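# Swap setting blocks for returned sample cells in the light tester

### The arm

A 6-joint arm with a two-finger parallel gripper is mounted at the origin on the work surface. World frame = base frame: x ahead of the robot, y to its left, z up, the work surface at z = 0. Lengths are in mm, angles in rad, forces in N, time in s.
With the tool pointing down it reaches from about 400 to 925 mm from the base axis. Payload 12.5 kg.
Tool frame: the origin (TCP) lies midway between the tips of the shut fingers; the grasp point (between the pads) lies 19 mm behind it; z points along the fingers, y is the line along which they close (so a half turn about z gives the same grasp; the last joint's range is limited). The gripper opens to 95 mm and grips with 3 to 60 N. Pads are 20 mm wide; open, the fingers measure 119 mm over their backs; the gripper's body (75 mm by 180 mm) begins 59 mm behind the grasp point.
Start: joints at [-1.44, 0.491, 1.559, -0, 1.092, -0.106], TCP at [146.643, -607.571, 214.661] pointing down, gripper open.
Joint ranges: [-3.1, 3.1], [-0.84, 2.19], [0.05, 2.79], [-1.13, 4.28], [0.06, 2.93], [-2.69, 2.69]. Speed limits (rad/s): [2.22, 2.22, 2.79, 3.14, 3.14, 3.14].

### API

Orientations are given as [roll, pitch, yaw] about the fixed x, y, z axes, in that order (R = Rz(yaw) Ry(pitch) Rx(roll)).
In Python, from cell import state, viewer, env, models gives the robot as it stands. The module is installed in compiled form; this text tells all that it offers.
- The arm moves only by the tool arm_command, never from a script. Its argument "rows" is a list of rows, each a list of 2 entries, a list of its own where there are three numbers: the shift along the tool's x, y, z normalised to -1 to 1, where 1 is 0.25 m, then the turn about the tool's z normalised to -1 to 1, where 1 is pi rad. A call has exactly 5 rows; each row shifts and turns the commanded pose from where the row before left it, along the tool's axes as they then stand; what a row does not reach is not made up. A row lasts 1/10 s, in which the tool goes at most 50 mm and 8.59 degrees, less where a joint would pass 70% of its speed; a pose out of reach is approached as far as the arm can. A call with a number of a shift or a turn outside -1 to 1 is refused whole. A call with a gripper value outside its range is refused whole. "claw" is the opening, from 0 (shut) to 1 (fully open), set as the call begins (left out, the last holds). The fingers move at their own pace and stop on an object; the grip force is fixed at half the most. Time passes only in rows, so rows that do not move let the fingers close, or fill a call up. It gives the time, the measured TCP pose, the force, the opening and the grip force at its end, in the units of the state.
- state(): the state, without advancing time (a new reading comes with each control period).
- viewer.read_camera(name): name is "side" or "top"; returns (picture, depth): 480x640x3 uint8, red, green, blue; 480x640 float32, mm along the optical axis (not along the pixel's ray), 0 where there is no reading.
- viewer.get_calibration(name): a dict with "camera_matrix" (3x3 intrinsics, pixels), "world_to_cam" (4x4, takes a point from world to camera coordinates). Camera axes: x right, y up, looking along -z (the intrinsics and any distortion apply to the point x, -y, -z); pixel columns grow to the right and rows downward; lengths in mm; the calibration is good to about 2 mm. A picture is of the moment at which its call begins. get_calibration takes no time and is no camera call.
- env.job_done(): hands the job in; it is judged then, once.
Trained networks look in the newest picture that a camera, given by its name, has taken for a name from the list of things; names that differ only in an ending like _2 or _b are one class to them, and where a whole thing is asked for, a point or a joint stands for the part that bears it (a point fixed in the world has none). Each returns a list of dicts, best first, with "confidence" (0 to 1); they miss things now and then, are a little off and sometimes report something else, mostly with a low value. They report only what shows in the picture. A call takes as long as a camera call. They do not tell look-alikes from the thing itself.
- models.search_frame(camera, label): "position" ([x, y, z] in mm, in world coordinates, good to about 4 mm: the middle of the surface that is visible of it).
- models.mark_of(camera, label): "position" ([x, y, z] in mm, in world coordinates, good to about 4 mm: a listed point, or the origin of a listed thing).
The state is a dict: "t": time; "joints": joint angles; "qvel": joint speeds; "tau": joint torques, N m; "eef_pos": TCP position; "tcp_rot": TCP orientation; "ft_force": force on the tool from outside, world axes, zero at the start; "moment": the same for the moment, N m; "opening": opening from 0.0 (shut) to 1.0 (fully open); "grip_force": force on a finger pad.
Only numpy, scipy, OpenCV 4.12 (cv2) and the standard library are available. Lean on these libraries where they do the work, as an engineer would, in place of code of your own. Each camera call takes 0.05 s, during which the arm holds its last target. There are 200 camera calls.

### The job

Swing the red-handled clamp of the light tester well up, take out every setting block that stands in the tester and put each back upright and fully home in its own storage slot, the one made to its width; then stand every returned sample cell fully home in a tester bay of its own, with its clear faces looking along the light path from lamp to sensor. When all are in place, bring the clamp down until its rubber pad lies on the cells, and leave the other returned goods on the bench where they are.

Things in the scene. Friction and masses are not known exactly. Their poses are not given: they have to be found in the camera images.
- tester: Light tester, an aluminium base plate 70 x 300 mm (its x by its y), top 18 mm above the bench, bolted down; origin: centre of the underside below the middle bay. The light path is the line along its y axis, over the three bays, from the grey lamp head at the +y end to the grey sensor head at the -y end (both heads 50 x 44 mm, tops 68 mm above the bench, inner faces 104 mm from the middle bay). The clamp's chrome bracket stands on its +x side.
- clamp (a joint): Hinge of the clamp arm, rad, about a line along the tester's y. 0: level, rubber pad (166 mm y x 24 mm x, over all bays) on the tops of seated cells; grows as the arm swings up, upright at 1.57, stop at 1.9 leaning away from the bays (upright or beyond leaves room to load). Friction 0.45 N m (3 N at the handle): stays where left. Starts nearly down.
- clamp_grip (a point): Grip point of the clamp's red handle: a round bar 16 mm in diameter and 130 mm long, parallel to the tester's y axis across the arm's free end; this point lies on the bar's axis 40 mm to the tester's -y side of the arm, and 170 mm from the hinge line. It moves with the arm; pinched across (along the tester's x) the round bar can turn between the fingers.
- clamp_hinge (a point): Point on the clamp's hinge line at the arm: in the tester's frame x +120, y 0, z +72 mm. With joint value q, clamp_grip is at x = 120 - 170 cos q + 5 sin q, y = -40, z = 72 + 170 sin q + 5 cos q mm in the tester's frame.
- bay0 (a point): Floor centre of a tester bay, a square pocket 44 x 44 mm, 10 mm deep, sides along the tester's axes, floor 8 mm above the bench; at y -60 mm in the tester's frame. Axes as the tester's.
- bay1 (a point): Floor centre of a tester bay, a square pocket 44 x 44 mm, 10 mm deep, sides along the tester's axes, floor 8 mm above the bench; at y 0 mm in the tester's frame. Axes as the tester's.
- bay2 (a point): Floor centre of a tester bay, a square pocket 44 x 44 mm, 10 mm deep, sides along the tester's axes, floor 8 mm above the bench; at y 60 mm in the tester's frame. Axes as the tester's.
- block_narrow: Setting block, plain aluminium, 24 mm wide (its x) x 40 mm (its y) x 48 mm high, about 120 g; origin at the centre of its underside. Starts upright in a tester bay with its axes along the tester's. May be absent.
- slot_narrow_floor (a point): Floor centre of the storage slot for the 24 mm block: a pocket 28 mm (its x) x 44 mm (its y), 10 mm deep, in a fixed grey holder 66 x 66 mm and 18 mm high; floor 8 mm above the bench. A white label on the holder carries a black bar as wide as its block. The order of the holders varies.
- block_middle: Setting block, plain aluminium, 32 mm wide (its x) x 40 mm (its y) x 48 mm high, about 160 g; origin at the centre of its underside. Starts upright in a tester bay with its axes along the tester's. May be absent.
- slot_middle_floor (a point): Floor centre of the storage slot for the 32 mm block: a pocket 36 mm (its x) x 44 mm (its y), 10 mm deep, in a fixed grey holder 66 x 66 mm and 18 mm high; floor 8 mm above the bench. A white label on the holder carries a black bar as wide as its block. The order of the holders varies.
- block_wide: Setting block, plain aluminium, 40 mm wide (its x) x 40 mm (its y) x 48 mm high, about 200 g; origin at the centre of its underside. Starts upright in a tester bay with its axes along the tester's. May be absent.
- slot_wide_floor (a point): Floor centre of the storage slot for the 40 mm block: a pocket 44 mm (its x) x 44 mm (its y), 10 mm deep, in a fixed grey holder 66 x 66 mm and 18 mm high; floor 8 mm above the bench. A white label on the holder carries a black bar as wide as its block. The order of the holders varies.
- cell0: Sample cell, 40 x 40 mm and 48 mm high, about 160 g, heavy black foot and black cap; origin at the centre of its underside. Its two clear glass faces look along its own +x and -x; its +y and -y sides are black and ribbed. A white line on the cap runs from clear face to clear face. The cells are alike. May be absent.
- cell1: Sample cell, 40 x 40 mm and 48 mm high, about 160 g, heavy black foot and black cap; origin at the centre of its underside. Its two clear glass faces look along its own +x and -x; its +y and -y sides are black and ribbed. A white line on the cap runs from clear face to clear face. The cells are alike. May be absent.
- cell2: Sample cell, 40 x 40 mm and 48 mm high, about 160 g, heavy black foot and black cap; origin at the centre of its underside. Its two clear glass faces look along its own +x and -x; its +y and -y sides are black and ribbed. A white line on the cap runs from clear face to clear face. The cells are alike. May be absent.
- door_handle: Returned brass lever door handle, 105 mm lever; a bystander, to be left alone.
- nozzle: Returned pink hair dryer nozzle, 63 mm tall; a bystander, to be left alone.
- phone: Returned cracked black phone, 72 x 150 x 8 mm; a bystander, to be left alone.
- knob0: Walnut drawer knob, 34 mm across, 30 mm high; a bystander, to be left alone.
- knob1: Walnut drawer knob, 34 mm across, 30 mm high; a bystander, to be left alone.
Not all that is in view belongs to the job. What is shaped like the block_wide but blue, green or yellow is not meant.

How it is judged:
By the outcome, as a careful person would: the job done as asked, in the order asked, and still so for the second after the job is handed in, with the robot touching nothing.
Of block_narrow, block_middle, block_wide only 2 to 3 are there at a start; the rules pass over those that are not, and their reading is None.
Of cell0, cell1, cell2 only 2 to 3 are there at a start; the rules pass over those that are not, and their reading is None.
At some moment in a run one of cell0, cell1, cell2 may be knocked a few centimetres aside while the robot is not near it.
It also fails if it takes over 210 s, if anything falls off the work surface, if the arm or the gripper's body presses on something with over 40 N, if the wrist force passes 120 N, or if a joint passes its speed limit or range.

## Working session

There is one attempt and no reset: what is moved stays moved. The work goes in short steps, Python scripts to look and compute and a tool call to move; the robot and the scene stay as the last step left them, time stands still between calls to the robot, and variables do not carry over. Pictures are saved under pics/ and viewed, at most 14 in all, crops included, and the job is handed in when it is done.

Besides the shell and the picture viewer there is one more tool, called after "Emit:" by a JSON object that holds its "api" and its "payload". arm_command: Moves the arm, as the interface text tells. Scaled input: -1 to 1 covers 0.25 m each way for a shift and pi rad each way for a turn. Its arguments: {"type":"object","properties":{"rows":{"type":"array","items":{"type":"array"}},"claw":{"type":"number"}},"required":["rows"]}

```bash
mkdir -p pics; cat > h.py <<'E'
import numpy as np, cv2
from cell import state, viewer, env, models
def cal(n):
    c=viewer.get_calibration(n); return np.array(c["camera_matrix"]),np.array(c["world_to_cam"])
def p2w(n,u,v,d):
    K,T=cal(n); x=(u-K[0,2])/K[0,0]*d; y=(v-K[1,2])/K[1,1]*d
    return (np.linalg.inv(T)@np.array([x,-y,-d,1]))[:3]
def cloud(n,dep):
    K,T=cal(n); v,u=np.mgrid[:480,:640]; x=(u-K[0,2])/K[0,0]*dep; y=(v-K[1,2])/K[1,1]*dep
    P=np.stack([x,-y,-dep,np.ones_like(dep)],-1)@np.linalg.inv(T).T
    return P[...,:3]
def w2p(n,p):
    K,T=cal(n); q=T@np.append(p,1); return K[0,0]*q[0]/-q[2]+K[0,2],-K[1,1]*q[1]/-q[2]*1+K[1,2] if 0 else K[1,1]*(-q[1])/(-q[2])+K[1,2]
def snap(n,f=None):
    im,d=viewer.read_camera(n); np.savez(f"{n}.npz",im=im,d=d)
    if f: cv2.imwrite("pics/"+f,im[...,::-1])
    return im,d
E
python3 - <<'E'
from h import *
for n in("top","side"):
    snap(n,n+"0.png"); K,T=cal(n); print(n,K[0,0],np.linalg.inv(T)[:3,3].round())
    for l in ["tester","clamp_grip","clamp_hinge","bay0","bay1","bay2","block_narrow","block_middle","block_wide","slot_narrow_floor","slot_middle_floor","slot_wide_floor","cell0"]:
        for r in models.mark_of(n,l)[:4]: print(l,np.round(r["position"]),[int(a) for a in w2p(n,r["position"])],round(r["confidence"],2))
print(state())
E
```

```text
top 494.837695798468 [ 333.  -84. 1209.]
tester [462. 209.  -6.] [211, 283] 0.67
clamp_grip [419. 165. 101.] [219, 297] 0.89
clamp_grip [464. 204.   8.] [212, 282] 0.18
clamp_hinge [587. 216.  72.] [202, 227] 0.79
bay0 [459. 208.   7.] [211, 284] 0.81
bay0 [466. 144.   4.] [237, 281] 0.59
bay0 [469. 144.  11.] [236, 279] 0.31
bay1 [459. 208.   7.] [211, 284] 0.81
bay1 [466. 144.   4.] [237, 281] 0.59
bay1 [469. 144.  11.] [236, 279] 0.31
bay2 [459. 208.   7.] [211, 284] 0.81
bay2 [466. 144.   4.] [237, 281] 0.59
bay2 [469. 144.  11.] [236, 279] 0.31
block_narrow [458. 263.   5.] [188, 285] 0.54
block_narrow [ 439. -297.   10.] [418, 289] 0.45
block_middle [463. 211.  10.] [209, 282] 0.63
block_wide [677.  91.   0.] [260, 197] 0.91
block_wide [380.  -3.  -1.] [297, 315] 0.89
block_wide [523. -11.   0.] [301, 257] 0.71
block_wide [579. 110.   0.] [252, 235] 0.63
slot_narrow_floor [463. 205.  11.] [211, 282] 0.71
slot_narrow_floor [ 437. -294.   10.] [418, 290] 0.61
slot_middle_floor [ 630. -299.   11.] [416, 212] 0.95
slot_middle_floor [472. 143.   9.] [237, 278] 0.71
slot_wide_floor [
[... 1758 characters left out ...]
] 0.42
{'t': 1.4, 'joints': array([-1.43965963e+00,  4.90909242e-01,  1.55892398e+00,  1.06527198e-05,
        1.09172012e+00, -1.05638165e-01]), 'qvel': array([-2.61913463e-04,  1.02128788e-03, -4.27840168e-04,  9.81816257e-05,
       -2.67559151e-04,  8.38746090e-04]), 'tau': array([-7.69014023e-04, -6.12473774e+01, -2.58424330e+01,  6.92867674e-02,
        4.46546450e-02, -5.24229193e-06]), 'eef_pos': array([ 146.60691582, -607.56238843,  214.64692937]), 'tcp_rot': array([ 3.14155256e+00, -5.25588450e-06,  2.36769950e-01]), 'ft_force': array([ 0.28509722, -0.66404993,  0.49976458]), 'moment': array([-0.01773369,  0.04191857,  0.026849  ]), 'grip_force': 0.0, 'opening': 1.0010418044124128}
```

View pics/top0.png

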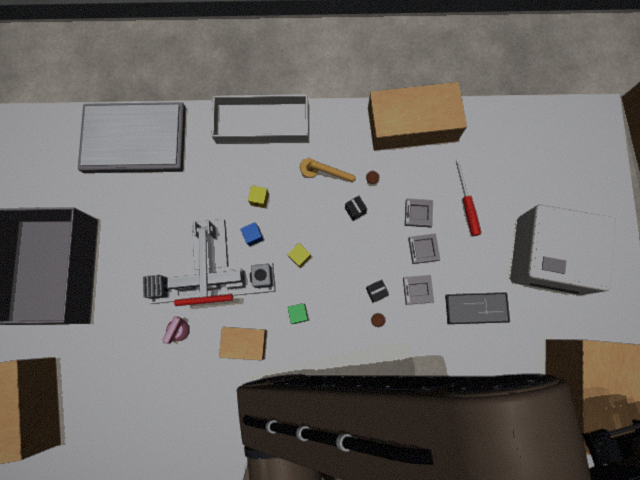

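View pics/side0.png

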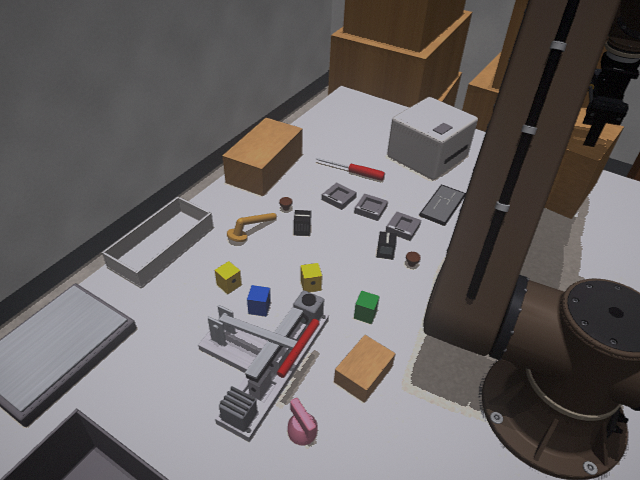

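The top view shows the tester at about (210,280): finned lamp head (155,286), sensor head (260,275), red handle (205,300). The holders are at (419,212), (424,248) and (418,290). Black cells with a cap line are at (355,208) and (377,290); the coloured cubes are lookalikes. Next I'll fit poses from depth.

```bash
cat >> h.py <<'E'
def rect(n,c,r,zl,zh,dat=None):
    z=dat or np.load(f"{n}.npz"); P=cloud(n,z["d"]).reshape(-1,3); m=(np.hypot(P[:,0]-c[0],P[:,1]-c[1])<r)&(P[:,2]>zl)&(P[:,2]<zh)&(z["d"].ravel()>0)
    Q=P[m]
    if len(Q)<10: return None
    (cx,cy),(w,h),a=cv2.minAreaRect(Q[:,:2].astype(np.float32)); 
    a=(a+45)%90-45
    return [round(float(v),1) for v in (cx,cy,w,h,a,np.median(Q[:,2]),len(Q))]
E
python3 - <<'E'
from h import *
for n in("top","side"):
    print(n)
    for nm,c,r,zl,zh in [("hN",(438,-296),50,12,24),("hW",(541,-311),50,12,24),("hM",(630,-300),50,12,24),("cA",(437,-192),38,40,56),("cB",(645,-148),38,40,56),("lamp",(455,335),45,60,76),("sens",(474,90),45,55,76),("plate",(462,206),180,13,23),("handle",(420,200),90,85,125)]:
        print(nm,rect(n,c,r,zl,zh))
z=np.load("top.npz")["im"]
a=cv2.resize(z[190:320,335:445],None,fx=4.6,fy=4.6,interpolation=cv2.INTER_CUBIC)
b=cv2.resize(z[205:335,135:285],None,fx=4,fy=4.0,interpolation=cv2.INTER_CUBIC)
cv2.imwrite("pics/c1.png",a[...,::-1])
E
```

```text
top
hN [439.9, -293.9, 66.0, 67.0, 4.3, 18.8, 569.0]
hW [540.0, -312.8, 66.9, 67.0, 6.5, 18.4, 468.0]
hM [630.7, -304.5, 67.1, 67.2, -5.0, 18.6, 500.0]
cA [436.3, -193.3, 40.1, 40.4, 23.8, 48.6, 299.0]
cB [640.9, -147.3, 39.9, 40.4, 30.1, 48.7, 282.0]
lamp [452.1, 329.5, 49.6, 44.9, 5.4, 69.9, 366.0]
sens [473.0, 94.5, 49.9, 74.7, 4.5, 69.1, 423.0]
plate [476.1, 206.0, 284.2, 300.7, 5.1, 18.8, 2288.0]
handle [458.4, 203.4, 101.2, 163.3, 4.9, 94.4, 1347.0]
side
hN [439.4, -292.0, 66.7, 73.5, 3.4, 17.7, 430.0]
hW [540.3, -312.4, 67.3, 74.4, 7.3, 17.6, 337.0]
hM [630.8, -303.5, 72.3, 71.1, -2.8, 17.7, 361.0]
cA [436.4, -192.8, 39.9, 47.2, 23.6, 47.5, 252.0]
cB [640.9, -146.3, 39.7, 44.7, 29.3, 48.1, 222.0]
lamp [451.4, 331.6, 50.3, 45.0, 4.8, 69.2, 748.0]
sens [471.8, 95.7, 50.0, 74.0, 5.5, 68.0, 520.0]
plate [460.5, 208.5, 272.4, 317.8, -35.1, 17.8, 3099.0]
handle [458.0, 204.8, 102.4, 163.3, 5.6, 93.9, 1880.0]
```

View pics/c1.png

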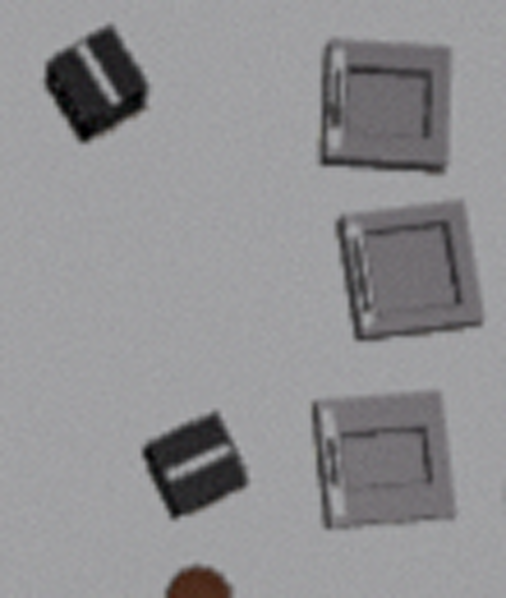

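The holders' pocket widths along world x (top about 35, middle about 44, bottom about 30 mm) give M at (631,-304), W at (540,-312) and N at (440,-294). The cells are two black cubes with cap-line yaws of about 30° and -66°. I'll turn the tool to the tester yaw first.

Emit:
{"api": "arm_command", "payload": {"rows": [[[0,0,-0.05],-0.0453],[[0,0,-0.05],-0.0453],[[0,0,-0.05],-0.0453],[[0,0,-0.05],-0.0453],[[0,0,0],-0.0453]], "claw": 0.6}}

```text
t: 1.9
eef_pos: [146.7, -608.1, 266.4]
tcp_rot: [3.14, 0.002, 0.954]
ft_force: [-0.7, -0.0, 0.4]
opening: 0.64
grip_force: 0.0
```

Emit:
{"api": "arm_command", "payload": {"rows": [[[0,0,0],-0.0453],[[0,0,0],-0.0453],[[0,0,0],-0.0453],[[0,0,0],-0.0453],[[0,0,0],-0.0453]]}}

```text
t: 2.4
eef_pos: [146.6, -607.5, 264.6]
tcp_rot: [3.142, 0.0, 1.666]
ft_force: [-0.3, -0.5, 0.4]
opening: 0.6
grip_force: 0.0
```

Emit:
{"api": "arm_command", "payload": {"rows": [[[0.125,0.122,0],0],[[0.125,0.122,0],0],[[0.125,0.122,0],0],[[0.125,0.122,0],0],[[0.125,0.122,0],0]]}}

```text
t: 2.9
eef_pos: [285.4, -436.9, 264.8]
tcp_rot: [3.141, 0.0, 1.66]
ft_force: [0.5, -0.6, 0.2]
opening: 0.604
grip_force: 0.0
```

Emit:
{"api": "arm_command", "payload": {"rows": [[[0.125,0.122,0],0],[[0.125,0.122,0],0],[[0.125,0.122,0],0],[[0.125,0.122,0],0],[[0.125,0.122,0],0]]}}

```text
t: 3.4
eef_pos: [423.5, -267.6, 264.9]
tcp_rot: [3.141, 0.0, 1.66]
ft_force: [1.0, -1.2, -0.4]
opening: 0.598
grip_force: 0.0
```

Emit:
{"api": "arm_command", "payload": {"rows": [[[0.125,0.122,0],0],[[0.125,0.122,0],0],[[0.125,0.122,0],0],[[0.125,0.122,0],0],[[0.125,0.122,0],0]]}}

```text
t: 3.9
eef_pos: [561.5, -98.3, 264.8]
tcp_rot: [3.141, 0.0, 1.66]
ft_force: [-0.4, -0.4, 0.6]
opening: 0.598
grip_force: 0.0
```

```bash
cat >> h.py <<'E'
O=np.array([463.,205.]); YAW=np.radians(5.1)
def t2w(x,y): c,s=np.cos(YAW),np.sin(YAW); return O+[c*x-s*y,s*x+c*y]
def w2t(p): c,s=np.cos(YAW),np.sin(YAW); d=np.asarray(p)[:2]-O; return np.array([c*d[0]+s*d[1],-s*d[0]+c*d[1]])
def go(x,y,z):
    "units of tool shift from current pose to world xyz"
    s=state(); p=s["eef_pos"]; w=s["tcp_rot"][2]; d=np.array([x,y,z])-p
    print("from",p.round(1),"yaw",round(w,4),"units",np.round([(np.cos(w)*d[0]+np.sin(w)*d[1])/250,(np.sin(w)*d[0]-np.cos(w)*d[1])/250,-d[2]/250],4),"mm",round(np.linalg.norm(d)))
E
python3 - <<'E'
from h import *
import cell
for n in("side","top"):
    im,d=snap(n,n+"1.png"); P=cloud(n,d)
    hsv=cv2.cvtColor(im,cv2.COLOR_RGB2HSV); m=((hsv[...,0]<8)|(hsv[...,0]>172))&(hsv[...,1]>150)&(hsv[...,2]>80)&(P[...,1]>80)&(P[...,1]<260)&(d>0)
    Q=P[m]; print(n,len(Q),np.median(Q,0).round(1),np.percentile(Q[:,2],95).round(1), [w2t(q).round(1) for q in (Q[Q[:,1].argmin()],Q[Q[:,1].argmax()])])
    for l in ["cell0","phone","knob0"]:
        for r in models.mark_of(n,l)[:4]: print(l,np.round(r["position"]),round(r["confidence"],2))
go(*t2w(-47.3,-40),150)
E
```

```text
side 458 [414.4 203.5 107.4] 110.0 [array([-49.7, -62.8]), array([-45.1,  58.9])]
cell0 [ 433. -189.   -1.] 0.79
cell0 [ 641. -149.    2.] 0.78
cell0 [ 392. -436.   -3.] 0.66
phone [ 394. -437.   -4.] 0.59
phone [585. 215.  75.] 0.21
knob0 [ 722. -190.    4.] 0.61
knob0 [ 367. -192.    1.] 0.5
top 304 [414.3 197.9 108.3] 112.4 [array([-44.6, -63. ]), array([-45.7,  58.1])]
cell0 [ 436. -192.   -1.] 0.81
phone [ 393. -437.   -2.] 0.94
knob0 [ 366. -192.    1.] 0.71
from [ 560.1 -100.9  264.8] yaw 1.6585 units [ 1.0927 -0.4685  0.4591] mm 319
```

View pics/side1.png

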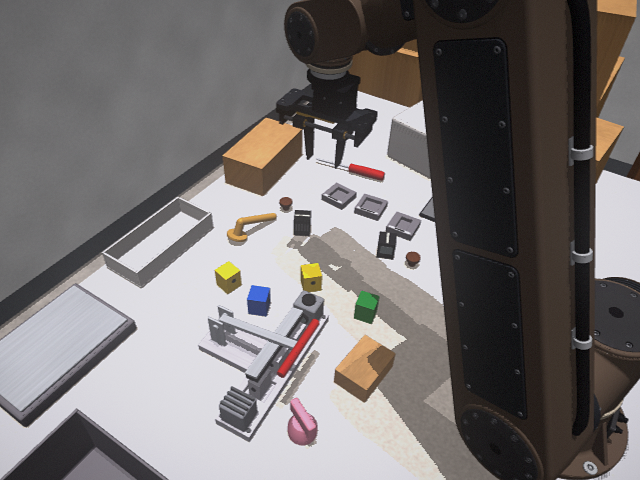

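The side view shows the tester unchanged, two cells at (302,222) and (387,244), and no third cell. Moving to the handle.

Emit:
{"api": "arm_command", "payload": {"rows": [[[0.109,-0.047,0.046],0],[[0.109,-0.047,0.046],0],[[0.109,-0.047,0.046],0],[[0.109,-0.047,0.046],0],[[0.109,-0.047,0.046],0]]}}

```text
t: 4.8
eef_pos: [489.1, 30.5, 207.0]
tcp_rot: [3.141, 0.0, 1.658]
ft_force: [-0.2, 0.7, 0.7]
opening: 0.599
grip_force: 0.0
```

Emit:
{"api": "arm_command", "payload": {"rows": [[[0.109,-0.047,0.046],0],[[0.109,-0.047,0.046],0],[[0.109,-0.047,0.046],0],[[0.109,-0.047,0.046],0],[[0.109,-0.047,0.046],0]]}}

```text
t: 5.3
eef_pos: [418.8, 161.1, 149.5]
tcp_rot: [3.141, 0.0, 1.658]
ft_force: [1.2, 0.4, -0.3]
opening: 0.601
grip_force: 0.0
```

Emit:
{"api": "arm_command", "payload": {"rows": [[[0,0,0],0],[[0,0,0.09],0],[[0,0,0.09],0],[[0,0,0.085],0],[[0,0,0],0]]}}

```text
t: 5.8
eef_pos: [418.9, 159.8, 82.0]
tcp_rot: [-3.139, 0.001, 1.658]
ft_force: [-0.1, 1.0, 0.6]
opening: 0.598
grip_force: 0.0
```

```bash
python3 -c "
from h import *
s=state(); print(w2t(s['eef_pos']), s['eef_pos'])"
```

```text
[-47.94343859 -41.08612798] [418.89868881 159.81463105  81.99373751]
```

Emit:
{"api": "arm_command", "payload": {"rows": [[[0,0,0],0],[[0,0,0],0],[[0,0,0],0],[[0,0,0],0],[[0,0,0],0]], "claw": 0}}

```text
t: 6.3
eef_pos: [419.4, 161.0, 83.8]
tcp_rot: [3.141, 0.0, 1.66]
ft_force: [0.3, -0.1, -0.8]
opening: 0.235
grip_force: 0.0
```

Emit:
{"api": "arm_command", "payload": {"rows": [[[0,0,0],0],[[0,0,0],0],[[0,0.028,-0.105],0],[[0,0.044,-0.099],0],[[0,0.059,-0.091],0]]}}

```text
t: 6.8
eef_pos: [448.9, 163.6, 157.1]
tcp_rot: [-3.134, 0.001, 1.66]
ft_force: [-4.2, 1.3, -5.5]
opening: 0.158
grip_force: 30.0
```

Emit:
{"api": "arm_command", "payload": {"rows": [[[0,0.073,-0.08],0],[[0,0.085,-0.068],0],[[0,0.095,-0.053],0],[[0,0.102,-0.038],0],[[0,0.107,-0.021],0]]}}

```text
t: 7.3
eef_pos: [566.7, 174.0, 224.6]
tcp_rot: [-3.141, 0.001, 1.66]
ft_force: [-5.1, -2.9, 3.2]
opening: 0.161
grip_force: 30.0
```

Emit:
{"api": "arm_command", "payload": {"rows": [[[0,0.109,-0.004],0],[[0,0.108,0.014],0],[[0,0,0],0],[[0,0,0],0],[[0,0,0],0]]}}

```text
t: 7.8
eef_pos: [622.5, 178.7, 220.4]
tcp_rot: [3.138, 0.001, 1.66]
ft_force: [5.7, -2.1, 5.3]
opening: 0.162
grip_force: 30.0
```

Emit:
{"api": "arm_command", "payload": {"rows": [[[0,0,0],0],[[0,0,0],0],[[0,0,0],0],[[0,0,-0.08],0],[[0,0,-0.12],0]], "claw": 0.6}}

```text
t: 8.3
eef_pos: [620.1, 179.0, 268.3]
tcp_rot: [-3.137, 0.0, 1.66]
ft_force: [-1.0, 0.6, 1.1]
opening: 0.524
grip_force: 0.0
```

Emit:
{"api": "arm_command", "payload": {"rows": [[[0,0,-0.15],0],[[0,0,-0.05],0],[[-0.18,0,0],0],[[-0.18,0,0],0],[[-0.18,0,0],0]]}}

```text
t: 8.8
eef_pos: [632.6, 43.5, 319.0]
tcp_rot: [-3.14, -0.0, 1.661]
ft_force: [1.0, -0.7, -0.1]
opening: 0.598
grip_force: 0.0
```

Emit:
{"api": "arm_command", "payload": {"rows": [[[-0.18,0,0],0],[[-0.18,0,0],0],[[-0.18,0,0],0],[[0,0,0],0],[[0,0,0],0]]}}

```text
t: 9.3
eef_pos: [644.7, -90.6, 318.7]
tcp_rot: [-3.14, -0.001, 1.658]
ft_force: [-0.6, 0.1, 0.5]
opening: 0.6
grip_force: 0.0
```

```bash
python3 - <<'E'
from h import *
for n in("top","side"):
    im,d=snap(n); print(n)
    print("plate",rect(n,(463,205),200,14,22))
    z={"im":im,"d":d}
    P=cloud(n,d); 
    for k in(-60,0,60):
        c=t2w(0,k); print(k,"blk",rect(n,c,34,48,62),"floor",rect(n,c,34,4,13))
    print("lamp",rect(n,t2w(0,126),45,60,76),"sens",rect(n,t2w(0,-126),45,60,76))
    for nm,c in (("N",(440,-294)),("W",(540,-312)),("M",(631,-304))): print(nm,rect(n,c,27,4,12.5))
    for l in["clamp_grip","block_narrow","block_middle","block_wide"]:
        for r in models.mark_of(n,l)[:3]: print(l,np.round(r["position"]),w2t(r["position"]).round(),round(r["confidence"],2))
im=np.load("top.npz")["im"]; a=im[205:305,135:285]; im2=np.load("side.npz")["im"]; b=im2[260:440,190:370]
cv2.imwrite("pics/c2.png",np.hstack([cv2.resize(a,(600,400),interpolation=2)[:, :400+0] if 0 else cv2.resize(a,(450,300),interpolation=2),cv2.resize(b,(300,300),interpolation=2)])[...,::-1])
E
```

```text
top
plate [505.5, 256.1, 153.7, 272.8, -30.2, 18.7, 1806.0]
-60 blk None floor None
0 blk [462.4, 205.8, 32.7, 38.2, 2.0, 56.7, 196.0] floor [462.8, 217.2, 13.8, 41.5, -4.6, 8.6, 13.0]
60 blk [457.4, 263.2, 23.9, 41.4, 3.7, 56.8, 186.0] floor [459.1, 266.7, 44.6, 43.5, 5.0, 8.8, 104.0]
lamp [452.0, 329.7, 50.2, 44.1, 4.2, 70.2, 380.0] sens None
N [440.3, -293.0, 27.3, 48.1, 3.3, 8.4, 195.0]
W [541.5, -313.9, 42.8, 42.6, 6.9, 8.6, 267.0]
M [630.5, -305.2, 42.9, 38.8, -6.1, 9.2, 211.0]
clamp_grip [622. 183. 238.] [156. -36.] 0.56
block_narrow [456. 263.   6.] [-2. 58.] 0.81
block_middle [464. 209.  10.] [1. 4.] 0.78
block_middle [465. 208.  -1.] [2. 3.] 0.57
block_wide [677.  90.   0.] [ 203. -134.] 0.51
block_wide [352. 290.  -0.] [-103.   94.] 0.43
side
plate [448.8, 184.7, 352.2, 300.1, -18.4, 17.8, 3805.0]
-60 blk [468.8, 146.2, 40.0, 42.9, 5.9, 55.4, 402.0] floor [446.0, 144.2, 44.3, 22.7, -11.4, 11.1, 17.0]
0 blk [461.8, 206.4, 33.0, 41.3, 4.9, 55.4, 365.0] floor [456.3, 210.5, 54.2, 32.7, -44.8, 9.0, 48.0]
60 blk [457.1, 265.4, 24.8, 41.4, 3.8, 55.4, 314.0] floor [453.0, 270.2, 58.8, 34.6, 40.9, 8.3, 131.0]
lamp [451.3, 331.9, 50.1, 44.8, 5.1, 69.3, 740.0] sens [473.3, 80.7, 49.8, 45.9, 4.5, 68.1, 473.0]
N [442.3, -299.0, 26.1, 40.0, 7.3, 8.7, 111.0]
W [543.3, -318.5, 42.7, 37.0, 9.9, 8.6, 139.0]
M [635.1, -310.3, 38.7, 31.2, -2.1, 8.5, 115.0]
clamp_grip [623. 181. 235.] [157. -38.] 0.56
clamp_grip [472. 148.  10.] [  3. -58.] 0.33
block_narrow [459. 266.  10.] [ 1. 61.] 0.56
block_middle [462. 208.   9.] [-1.  3.] 0.74
block_wide [473. 150.  10.] [  5. -56.] 0.94
block_wide [672.  93.  -0.] [ 198. -130.] 0.64
block_wide [525.  -4.  -2.] [  43. -214.] 0.58
```

View pics/c2.png

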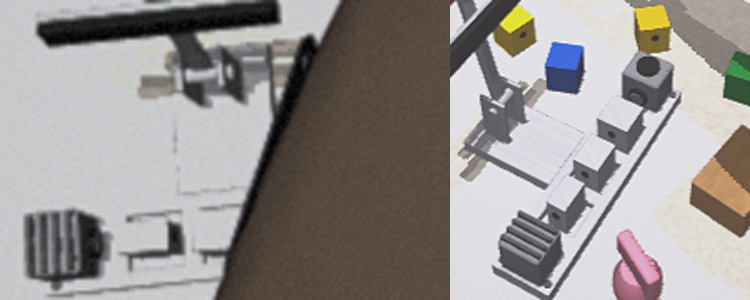

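The crop shows the clamp up (about 1.75 rad) and three plain blocks: narrow in bay2, middle in bay1, wide in bay0. Now the narrow one.

```bash
sed -i 's/^O=.*/O=np.array([462.5,205.7]); YAW=np.radians(4.9)/' h.py; python3 -c "
from h import *
go(457.2,264.5,319)
print([t2w(0,k) for k in(-60,0,60)])"
```

```text
from [645.1 -89.4 319.7] yaw 1.6606 units [ 1.4773 -0.6214  0.0028] mm 401
[array([467.62501539, 145.91928223]), array([462.5, 205.7]), array([457.37498461, 265.48071777])]
```

Emit:
{"api": "arm_command", "payload": {"rows": [[[0.1475,-0.062,0],0],[[0.1475,-0.062,0],0],[[0.1475,-0.062,0],0],[[0.1475,-0.062,0],0],[[0.1475,-0.062,0],0]]}}

```text
t: 10.3
eef_pos: [550.5, 88.2, 319.7]
tcp_rot: [3.141, 0.0, 1.66]
ft_force: [0.8, 1.4, -0.6]
opening: 0.599
grip_force: 0.0
```

Emit:
{"api": "arm_command", "payload": {"rows": [[[0.1475,-0.062,0],0],[[0.1475,-0.062,0],0],[[0.1475,-0.062,0],0],[[0.1475,-0.062,0],0],[[0.1475,-0.062,0],0]]}}

```text
t: 10.8
eef_pos: [456.8, 265.0, 319.8]
tcp_rot: [3.141, -0.0, 1.66]
ft_force: [0.7, -0.7, -0.4]
opening: 0.601
grip_force: 0.0
```

Emit:
{"api": "arm_command", "payload": {"rows": [[[0,0,0],0.0013],[[0,0,0.18],0],[[0,0,0.18],0],[[0,0,0.18],0],[[0,0,0.18],0]]}}

```text
t: 11.3
eef_pos: [458.0, 263.2, 138.3]
tcp_rot: [3.14, -0.0, 1.656]
ft_force: [0.3, 0.9, 0.2]
opening: 0.599
grip_force: 0.0
```

Emit:
{"api": "arm_command", "payload": {"rows": [[[0,0,0.1],0],[[0,0,0.0],0],[[0,0,0],0],[[0,0,0],0],[[0,0,0],0]]}}

```text
t: 11.8
eef_pos: [458.5, 263.8, 116.2]
tcp_rot: [3.139, -0.001, 1.656]
ft_force: [-0.1, -0.7, 0.5]
opening: 0.603
grip_force: 0.0
```

```bash
python3 -c "
from h import *
go(457.2,264.5,24)"
```

```text
from [458.5 263.8 116.2] yaw 1.6558 units [ 0.0033 -0.0051  0.3687] mm 92
```

Emit:
{"api": "arm_command", "payload": {"rows": [[[0.0,-0.003,0.12],0],[[0,0,0.12],0],[[0,0,0.12],0],[[0,0,0.008],0],[[0,0,0],0]]}}

```text
t: 12.3
eef_pos: [457.4, 263.6, 23.3]
tcp_rot: [3.142, 0.0, 1.656]
ft_force: [-1.5, -0.4, 1.0]
opening: 0.599
grip_force: 0.0
```

Emit:
{"api": "arm_command", "payload": {"rows": [[[0,0,0],0],[[0,0,0],0],[[0,0,0],0],[[0,0,0],0],[[0,0,0],0]], "claw": 0}}

```text
t: 12.8
eef_pos: [457.3, 263.6, 23.0]
tcp_rot: [3.141, -0.0, 1.656]
ft_force: [-0.5, -0.7, 5.3]
opening: 0.252
grip_force: 30.0
```

Emit:
{"api": "arm_command", "payload": {"rows": [[[0,0,0],0],[[0,0,0],0],[[0,0,-0.12],0],[[0,0,-0.16],0],[[0,0,-0.16],0]]}}

```text
t: 13.3
eef_pos: [456.6, 263.3, 133.4]
tcp_rot: [-3.14, 0.001, 1.656]
ft_force: [1.1, -0.2, -1.7]
opening: 0.248
grip_force: 30.0
```

Emit:
{"api": "arm_command", "payload": {"rows": [[[0,0,-0.06],0],[[0,0,0],0],[[0,0,0],0],[[0,0,0],0],[[0,0,0],0]]}}

```text
t: 13.8
eef_pos: [456.6, 263.3, 146.3]
tcp_rot: [-3.139, 0.001, 1.656]
ft_force: [-0.7, -0.3, -1.0]
opening: 0.252
grip_force: 30.0
```

```bash
python3 -c "
from h import *
s=state();c=s['eef_pos']
im,d=snap('side'); 
print(c,rect('side',c,26,c[2]-24,c[2]+33), rect('side',c,32,c[2]+26,c[2]+34))
go(440.1,-293.3,150)"
```

```text
[456.64249052 263.31971079 146.28343711] [451.0, 270.0, 44.6, 31.2, 41.2, 163.6, 454.0] [452.9, 273.0, 45.0, 25.0, 18.3, 178.2, 186.0]
from [456.7 263.4 146.5] yaw 1.6559 units [-2.213  -0.2555 -0.014 ] mm 557
```

Emit:
{"api": "arm_command", "payload": {"rows": [[[-0.148,-0.017,0],0],[[-0.148,-0.017,0],0],[[-0.148,-0.017,0],0],[[-0.148,-0.017,0],0],[[-0.148,-0.017,0],0]]}}

```text
t: 14.35
eef_pos: [451.2, 76.0, 147.1]
tcp_rot: [-3.141, 0.0, 1.656]
ft_force: [1.3, -0.6, -1.5]
opening: 0.253
grip_force: 30.0
```

Emit:
{"api": "arm_command", "payload": {"rows": [[[-0.148,-0.017,0],0],[[-0.148,-0.017,0],0],[[-0.148,-0.017,0],0],[[-0.148,-0.017,0],0],[[-0.148,-0.017,0],0]]}}

```text
t: 14.85
eef_pos: [445.8, -110.3, 147.2]
tcp_rot: [-3.141, -0.0, 1.656]
ft_force: [0.5, -0.2, -1.5]
opening: 0.249
grip_force: 30.0
```

Emit:
{"api": "arm_command", "payload": {"rows": [[[-0.148,-0.017,0],0],[[-0.148,-0.017,0],0],[[-0.148,-0.017,0],0],[[-0.148,-0.017,0],0],[[-0.148,-0.017,0],0]]}}

```text
t: 15.35
eef_pos: [440.2, -296.4, 147.0]
tcp_rot: [-3.141, -0.001, 1.656]
ft_force: [0.1, 1.1, -0.8]
opening: 0.252
grip_force: 30.0
```

Emit:
{"api": "arm_command", "payload": {"rows": [[[0,0,0.17],0.002],[[0,0,0.17],0.002],[[0,0,0],0],[[0,0,0],0],[[0,0,0],0]]}}

```text
t: 15.85
eef_pos: [441.5, -295.3, 64.3]
tcp_rot: [3.14, 0.002, 1.644]
ft_force: [0.0, 0.1, -1.4]
opening: 0.25
grip_force: 30.0
```

```bash
python3 -c "
from h import *
go(440.0,-294,24)
for n in ('top','side'):
  snap(n); print(n,rect(n,(440,-294),50,12,24))
im=np.load('side.npz')['im']; u,v=map(int,w2p('side',(440,-294,50))); cv2.imwrite('pics/c3.png',cv2.resize(im[v-50:v+50,u-60:u+60],(600,500),interpolation=2)[...,::-1])"
```

```text
from [ 441.5 -295.3   64.3] yaw 1.6438 units [ 0.0055 -0.0055  0.1611] mm 40
top None
side [440.6, -291.9, 67.4, 73.5, 5.6, 17.6, 346.0]
```

View pics/c3.png

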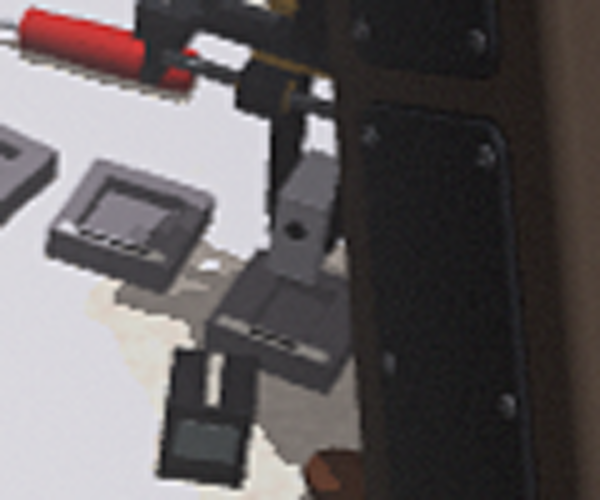

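The block hangs upright over the narrow holder, near (300,230) in the crop. Lowering gently.

Emit:
{"api": "arm_command", "payload": {"rows": [[[0.005,-0.005,0],0],[[0,0,0.06],0],[[0,0,0.05],0],[[0,0,0],0],[[0,0,0],0]]}}

```text
t: 16.45
eef_pos: [439.4, -293.7, 35.2]
tcp_rot: [-3.141, -0.0, 1.643]
ft_force: [-0.1, 0.2, -1.4]
opening: 0.251
grip_force: 30.0
```

Emit:
{"api": "arm_command", "payload": {"rows": [[[0,0,0.016],0],[[0,0,0.016],0],[[0,0,0],0],[[0,0,0],0],[[0,0,0],0]]}}

```text
t: 16.95
eef_pos: [439.4, -293.8, 27.2]
tcp_rot: [3.141, 0.0, 1.643]
ft_force: [-0.3, 0.7, -1.3]
opening: 0.253
grip_force: 30.0
```

Emit:
{"api": "arm_command", "payload": {"rows": [[[0,0,0.01],0],[[0,0,0.006],0],[[0,0,0],0],[[0,0,0],0],[[0,0,0],0]]}}

```text
t: 17.45
eef_pos: [439.4, -293.7, 23.1]
tcp_rot: [-3.142, 0.0, 1.643]
ft_force: [-1.0, 0.4, -1.3]
opening: 0.252
grip_force: 30.0
```

Emit:
{"api": "arm_command", "payload": {"rows": [[[0,0,0],0],[[0,0,0],0],[[0,0,0],0],[[0,0,0],0],[[0,0,-0.05],0]], "claw": 0.6}}

```text
t: 17.95
eef_pos: [438.8, -293.3, 35.0]
tcp_rot: [-3.14, -0.002, 1.643]
ft_force: [-0.7, 0.8, -0.3]
opening: 0.583
grip_force: 0.0
```

Emit:
{"api": "arm_command", "payload": {"rows": [[[0,0,-0.18],0],[[0,0,-0.18],0],[[0,0,-0.1],0],[[0,0,0],0],[[0,0,0],0]]}}

```text
t: 18.45
eef_pos: [439.3, -293.7, 151.4]
tcp_rot: [3.141, 0.001, 1.643]
ft_force: [0.1, -0.3, -0.5]
opening: 0.599
grip_force: 0.0
```

```bash
python3 -c "
from h import *
go(462.1,205.8,150)
snap('side');print('N block',rect('side',(440,-294),34,48,64))"
```

```text
from [ 439.3 -293.7  151.4] yaw 1.6434 units [1.986  0.2357 0.0057] mm 500
N block [438.5, -291.1, 24.5, 47.4, 3.9, 55.4, 137.0]
```

Emit:
{"api": "arm_command", "payload": {"rows": [[[0.142,0.017,0],0],[[0.142,0.017,0],0],[[0.142,0.017,0],0],[[0.142,0.017,0],0],[[0.142,0.017,0],0]]}}

```text
t: 19.0
eef_pos: [447.0, -113.6, 149.5]
tcp_rot: [-3.139, -0.001, 1.643]
ft_force: [0.4, -1.1, 0.3]
opening: 0.6
grip_force: 0.0
```

Emit:
{"api": "arm_command", "payload": {"rows": [[[0.142,0.017,0],0],[[0.142,0.017,0],0],[[0.142,0.017,0],0],[[0.142,0.017,0],0],[[0.142,0.017,0],0]]}}

```text
t: 19.5
eef_pos: [455.3, 64.9, 149.5]
tcp_rot: [-3.139, -0.0, 1.643]
ft_force: [0.8, -0.3, -0.2]
opening: 0.6
grip_force: 0.0
```

Emit:
{"api": "arm_command", "payload": {"rows": [[[0.142,0.017,0],0],[[0.142,0.017,0],0],[[0.142,0.017,0],0],[[0.142,0.017,0],0],[[0,0,0.18],-0.004]]}}

```text
t: 20.0
eef_pos: [464.8, 210.2, 107.5]
tcp_rot: [3.134, -0.002, 1.659]
ft_force: [1.8, 0.2, -1.3]
opening: 0.597
grip_force: 0.0
```

Emit:
{"api": "arm_command", "payload": {"rows": [[[0,0,0.06],0],[[0,0,0],0],[[0,0,0],0],[[0,0,0],0],[[0,0,0],0]]}}

```text
t: 20.5
eef_pos: [463.2, 206.2, 91.4]
tcp_rot: [3.14, -0.0, 1.655]
ft_force: [0.0, -0.4, 0.7]
opening: 0.6
grip_force: 0.0
```

```bash
python3 -c "
from h import *
go(462.1,205.8,23.5)"
```

```text
from [463.2 206.2  91.4] yaw 1.6554 units [-0.0012 -0.0044  0.2718] mm 68
```

Emit:
{"api": "arm_command", "payload": {"rows": [[[0,-0.004,0.13],0],[[0,0,0.13],0],[[0,0,0.012],0],[[0,0,0],0],[[0,0,0],0]]}}

```text
t: 21.0
eef_pos: [462.4, 206.3, 24.0]
tcp_rot: [3.14, -0.0, 1.656]
ft_force: [0.3, 0.3, -0.2]
opening: 0.6
grip_force: 0.0
```

Emit:
{"api": "arm_command", "payload": {"rows": [[[0,0,0],0],[[0,0,0],0],[[0,0,0],0],[[0,0,0],0],[[0,0,0],0]], "claw": 0}}

```text
t: 21.5
eef_pos: [462.0, 206.3, 23.0]
tcp_rot: [3.141, -0.0, 1.656]
ft_force: [-1.0, 0.5, 6.7]
opening: 0.332
grip_force: 30.0
```

Emit:
{"api": "arm_command", "payload": {"rows": [[[0,0,0],0],[[0,0,-0.12],0],[[0,0,-0.16],0],[[0,0,-0.16],0],[[0,0,-0.06],0]]}}

```text
t: 22.0
eef_pos: [462.5, 206.4, 150.8]
tcp_rot: [3.138, -0.001, 1.656]
ft_force: [-0.3, 0.6, -2.2]
opening: 0.332
grip_force: 30.0
```

Emit:
{"api": "arm_command", "payload": {"rows": [[[-0.139,0.0335,0],0],[[-0.139,0.0335,0],0],[[-0.139,0.0335,0],0],[[-0.139,0.0335,0],0],[[-0.139,0.0335,0],0]]}}

```text
t: 22.5
eef_pos: [518.2, 35.2, 147.5]
tcp_rot: [-3.141, -0.0, 1.656]
ft_force: [0.2, 0.5, -2.0]
opening: 0.338
grip_force: 30.0
```

Emit:
{"api": "arm_command", "payload": {"rows": [[[-0.139,0.0335,0],0],[[-0.139,0.0335,0],0],[[-0.139,0.0335,0],0],[[-0.139,0.0335,0],0],[[-0.139,0.0335,0],0]]}}

```text
t: 23.0
eef_pos: [574.7, -134.4, 147.3]
tcp_rot: [-3.141, -0.0, 1.656]
ft_force: [-0.6, 1.0, -1.1]
opening: 0.334
grip_force: 30.0
```

Emit:
{"api": "arm_command", "payload": {"rows": [[[-0.139,0.0335,0],0],[[-0.139,0.0335,0],0],[[-0.139,0.0335,0],0],[[-0.139,0.0335,0],0],[[-0.139,0.0335,0],0]]}}

```text
t: 23.5
eef_pos: [631.2, -303.8, 147.1]
tcp_rot: [-3.141, -0.001, 1.656]
ft_force: [0.7, 0.5, -1.0]
opening: 0.339
grip_force: 30.0
```

Emit:
{"api": "arm_command", "payload": {"rows": [[[0,0,0.16],0.027],[[0,0,0.16],0.0275],[[0,0,0],0],[[0,0,0],0],[[0,0,0],0]]}}

```text
t: 24.0
eef_pos: [632.1, -302.8, 69.9]
tcp_rot: [3.139, 0.001, 1.487]
ft_force: [0.4, -0.1, -0.5]
opening: 0.334
grip_force: 30.0
```

```bash
python3 -c "
from h import *
go(630.7,-304,23.5)
for n in ('top','side'):
  snap(n); print(n,rect(n,(631,-304),50,12,24))"
```

```text
from [ 632.1 -302.8   69.9] yaw 1.4869 units [-0.0053 -0.0053  0.1856] mm 46
top None
side [628.9, -301.9, 72.2, 71.4, -6.1, 17.7, 321.0]
```

Emit:
{"api": "arm_command", "payload": {"rows": [[[-0.003,-0.005,0],0.0005],[[0,0,0.08],0],[[0,0,0.056],0],[[0,0,0],0],[[0,0,0],0]]}}

```text
t: 24.6
eef_pos: [629.9, -303.1, 33.8]
tcp_rot: [-3.141, -0.0, 1.483]
ft_force: [1.2, 0.2, -1.5]
opening: 0.34
grip_force: 30.0
```

Emit:
{"api": "arm_command", "payload": {"rows": [[[0,0,0.016],0],[[0,0,0.016],0],[[0,0,0],0],[[0,0,0],0],[[0,0,0],0]]}}

```text
t: 25.1
eef_pos: [629.9, -303.2, 25.8]
tcp_rot: [3.141, 0.0, 1.483]
ft_force: [-0.7, -0.4, -1.5]
opening: 0.334
grip_force: 30.0
```

Entered freely. Final seating, release and retreat.

Emit:
{"api": "arm_command", "payload": {"rows": [[[0,0,0.009],0],[[0,0,0.003],0],[[0,0,0],0],[[0,0,0],0],[[0,0,0],0]]}}

```text
t: 25.6
eef_pos: [630.0, -303.2, 23.1]
tcp_rot: [3.141, 0.0, 1.483]
ft_force: [-1.7, 1.0, 4.9]
opening: 0.335
grip_force: 30.0
```

Emit:
{"api": "arm_command", "payload": {"rows": [[[0,0,0],0],[[0,0,0],0],[[0,0,0],0],[[0,0,0],0],[[0,0,-0.05],0]], "claw": 0.6}}

```text
t: 26.1
eef_pos: [629.1, -302.7, 33.9]
tcp_rot: [-3.139, -0.001, 1.483]
ft_force: [-0.1, 0.2, -0.1]
opening: 0.597
grip_force: 0.0
```

Emit:
{"api": "arm_command", "payload": {"rows": [[[0,0,-0.18],0],[[0,0,-0.18],0],[[0,0,-0.1],-0.0275],[[0,0,0],-0.0275],[[0,0,0],0]]}}

```text
t: 26.6
eef_pos: [630.1, -303.2, 152.0]
tcp_rot: [3.14, 0.001, 1.657]
ft_force: [0.0, 0.1, -0.5]
opening: 0.602
grip_force: 0.0
```

```bash
python3 -c "
from h import *
go(468.4,145.6,150)
snap('side');print('M block',rect('side',(630,-304),34,48,64))"
```

```text
from [ 630.1 -303.2  152. ] yaw 1.6571 units [ 1.8444 -0.4895  0.0081] mm 477
M block [628.8, -302.6, 47.8, 35.5, -4.7, 55.4, 162.0]
```

Emit:
{"api": "arm_command", "payload": {"rows": [[[0.1317,-0.035,0],0],[[0.1317,-0.035,0],0],[[0.1317,-0.035,0],0],[[0.1317,-0.035,0],0],[[0.1317,-0.035,0],0]]}}

```text
t: 27.15
eef_pos: [571.4, -141.6, 149.6]
tcp_rot: [-3.14, -0.0, 1.653]
ft_force: [0.1, -0.5, 0.4]
opening: 0.602
grip_force: 0.0
```

Emit:
{"api": "arm_command", "payload": {"rows": [[[0.1317,-0.035,0],0],[[0.1317,-0.035,0],0],[[0.1317,-0.035,0],0],[[0.1317,-0.035,0],0],[[0.1317,-0.035,0],0]]}}

```text
t: 27.65
eef_pos: [513.8, 18.7, 149.8]
tcp_rot: [-3.141, -0.0, 1.653]
ft_force: [1.1, -0.3, 0.2]
opening: 0.601
grip_force: 0.0
```

Emit:
{"api": "arm_command", "payload": {"rows": [[[0.1317,-0.035,0],0],[[0.1317,-0.035,0],0],[[0.1317,-0.035,0],0],[[0.1317,-0.035,0],0],[[0,0,0.12],0]]}}

```text
t: 28.15
eef_pos: [468.7, 148.7, 121.9]
tcp_rot: [3.137, -0.001, 1.656]
ft_force: [0.2, 1.1, -1.2]
opening: 0.599
grip_force: 0.0
```

Emit:
{"api": "arm_command", "payload": {"rows": [[[0,0,0.1],0],[[0,0,0],0],[[0,0,0],0],[[0,0,0],0],[[0,0,0],0]]}}

```text
t: 28.65
eef_pos: [469.2, 145.6, 96.1]
tcp_rot: [3.14, -0.0, 1.655]
ft_force: [-0.1, -0.1, 0.8]
opening: 0.602
grip_force: 0.0
```

```bash
python3 -c "
from h import *
go(468.3,145.3,23.5)
snap('side');print('W block',rect('side',(468.5,145.5),34,48,64))"
```

```text
from [469.2 145.6  96.1] yaw 1.655 units [-0.0009 -0.0036  0.2903] mm 73
W block [468.7, 146.4, 40.7, 41.6, 4.1, 55.8, 403.0]
```

Emit:
{"api": "arm_command", "payload": {"rows": [[[0,-0.003,0.14],0],[[0,0,0.14],0],[[0,0,0.01],0],[[0,0,0],0],[[0,0,0],0]]}}

```text
t: 29.2
eef_pos: [468.6, 145.8, 24.0]
tcp_rot: [3.14, -0.0, 1.656]
ft_force: [0.8, 1.2, 0.3]
opening: 0.598
grip_force: 0.0
```

Emit:
{"api": "arm_command", "payload": {"rows": [[[0,0,0],0],[[0,0,0],0],[[0,0,0],0],[[0,0,0],0],[[0,0,0],0]], "claw": 0}}

```text
t: 29.7
eef_pos: [468.5, 145.8, 23.4]
tcp_rot: [3.14, -0.0, 1.656]
ft_force: [0.3, 0.3, 8.5]
opening: 0.419
grip_force: 30.0
```

Emit:
{"api": "arm_command", "payload": {"rows": [[[0,0,0],0],[[0,0,-0.12],0],[[0,0,-0.16],0],[[0,0,-0.16],0],[[0,0,-0.06],0]]}}

```text
t: 30.2
eef_pos: [468.6, 145.9, 151.0]
tcp_rot: [3.137, -0.0, 1.656]
ft_force: [0.4, 0.0, -1.7]
opening: 0.422
grip_force: 30.0
```

Emit:
{"api": "arm_command", "payload": {"rows": [[[-0.132,0.0095,0],0],[[-0.132,0.0095,0],0],[[-0.132,0.0095,0],0],[[-0.132,0.0095,0],0],[[-0.132,0.0095,0],0]]}}

```text
t: 30.7
eef_pos: [493.5, -19.0, 147.7]
tcp_rot: [-3.141, -0.0, 1.656]
ft_force: [0.4, -1.5, -1.6]
opening: 0.42
grip_force: 30.0
```

Emit:
{"api": "arm_command", "payload": {"rows": [[[-0.132,0.0095,0],0],[[-0.132,0.0095,0],0],[[-0.132,0.0095,0],0],[[-0.132,0.0095,0],0],[[-0.132,0.0095,0],0]]}}

```text
t: 31.2
eef_pos: [519.3, -182.4, 147.6]
tcp_rot: [-3.141, -0.0, 1.656]
ft_force: [-0.2, -0.2, -1.2]
opening: 0.419
grip_force: 30.0
```

Emit:
{"api": "arm_command", "payload": {"rows": [[[-0.132,0.0095,0],0],[[-0.132,0.0095,0],0],[[-0.132,0.0095,0],0],[[-0.132,0.0095,0],0],[[0,0,0],-0.011]]}}

```text
t: 31.7
eef_pos: [540.3, -315.3, 147.3]
tcp_rot: [3.141, 0.001, 1.688]
ft_force: [0.7, 0.8, -2.2]
opening: 0.418
grip_force: 30.0
```

Emit:
{"api": "arm_command", "payload": {"rows": [[[0,0,0.16],0],[[0,0,0.16],0],[[0,0,0],0],[[0,0,0],0],[[0,0,0],0]]}}

```text
t: 32.2
eef_pos: [541.1, -312.3, 69.6]
tcp_rot: [3.14, 0.002, 1.691]
ft_force: [0.6, -0.1, -1.2]
opening: 0.417
grip_force: 30.0
```

```bash
python3 -c "
from h import *
go(540.2,-312.6,23.5)"
```

```text
from [ 541.1 -312.3   69.6] yaw 1.6905 units [-0.0007 -0.0037  0.1846] mm 46
```

Emit:
{"api": "arm_command", "payload": {"rows": [[[0,0,0],0],[[0,0,0.08],0],[[0,0,0.056],0],[[0,0,0],0],[[0,0,0],0]]}}

```text
t: 32.7
eef_pos: [540.4, -311.9, 34.0]
tcp_rot: [3.142, 0.0, 1.69]
ft_force: [0.2, 0.4, -1.7]
opening: 0.417
grip_force: 30.0
```

Emit:
{"api": "arm_command", "payload": {"rows": [[[0,0,0.016],0],[[0,0,0.016],0],[[0,0,0],0],[[0,0,0],0],[[0,0,0],0]]}}

```text
t: 33.2
eef_pos: [540.4, -311.9, 25.8]
tcp_rot: [3.141, 0.0, 1.69]
ft_force: [0.4, 0.7, -1.9]
opening: 0.422
grip_force: 30.0
```

Emit:
{"api": "arm_command", "payload": {"rows": [[[0,0,0.009],0],[[0,0,0.001],0],[[0,0,0],0],[[0,0,0],0],[[0,0,0],0]]}}

```text
t: 33.7
eef_pos: [540.5, -312.0, 23.5]
tcp_rot: [3.141, 0.001, 1.69]
ft_force: [-0.2, -0.4, 4.2]
opening: 0.418
grip_force: 30.0
```

Emit:
{"api": "arm_command", "payload": {"rows": [[[0,0,0],0],[[0,0,0],0],[[0,0,0],0],[[0,0,0],0],[[0,0,-0.05],0]], "claw": 0.6}}

```text
t: 34.2
eef_pos: [539.6, -311.3, 34.7]
tcp_rot: [-3.14, -0.002, 1.69]
ft_force: [-0.4, 0.9, -0.3]
opening: 0.602
grip_force: 0.0
```

Emit:
{"api": "arm_command", "payload": {"rows": [[[0,0,-0.18],0],[[0,0,-0.18],0],[[0,0,-0.18],0],[[0,0,-0.1],0],[[0,0,0],0]]}}

```text
t: 34.7
eef_pos: [541.3, -312.5, 200.7]
tcp_rot: [3.136, 0.005, 1.69]
ft_force: [0.3, 0.4, -0.4]
opening: 0.602
grip_force: 0.0
```

```bash
python3 -c "
from h import *
im,d=snap('side','side3.png')
for c in((440,-293),(540.4,-312),(630,-303)): print('blk',rect('side',c,34,46,64))
for n in('side','top'):
  if n=='top': snap(n)
  print(n,'cA',rect(n,(436.4,-193),38,40,56),'cB',rect(n,(641,-147),38,40,56))
  for r in models.mark_of(n,'cell0')[:4]: print(np.round(r['position']),round(r['confidence'],2))
s=state();print(s['eef_pos'],s['tcp_rot'])
"
```

```text
blk [438.1, -290.7, 23.9, 44.4, 3.4, 55.3, 144.0]
blk [539.2, -311.1, 39.9, 45.9, 7.1, 55.8, 213.0]
blk [628.1, -301.7, 41.9, 34.5, -5.9, 55.4, 171.0]
side cA [436.2, -192.0, 40.1, 44.3, 24.1, 47.7, 248.0] cB [640.7, -145.5, 40.0, 46.6, 29.7, 47.6, 220.0]
[ 643. -150.    1.] 0.82
[ 433. -190.   -4.] 0.7
[ 626. -304.   11.] 0.19
[755. -29.  14.] 0.18
top cA None cB [641.0, -146.9, 40.4, 41.3, 32.5, 48.4, 282.0]
[ 645. -148.   -1.] 0.54
[ 539.79423881 -311.50525576  194.7216576 ] [-3.14026914e+00 -1.10594679e-03  1.69039989e+00]
```

View pics/side3.png

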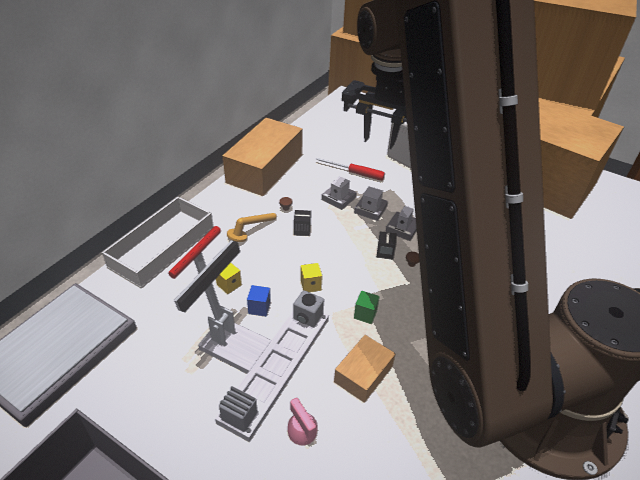

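All three blocks are home (tops at 55.4). The two cells are unmoved at (302,222) and (387,240) in the side view. Now the far cell.

Emit:
{"api": "arm_command", "payload": {"rows": [[[0.121,0.096,0],0],[[0.121,0.096,0],0],[[0.121,0.096,0],0],[[0.121,0.096,0],0],[[0.121,0.096,0],0]]}}

```text
t: 35.4
eef_pos: [641.6, -145.8, 194.1]
tcp_rot: [-3.139, -0.001, 1.69]
ft_force: [0.5, -0.6, 0.6]
opening: 0.601
grip_force: 0.0
```

Emit:
{"api": "arm_command", "payload": {"rows": [[[0,0,0],0.0413],[[0,0,0],0.0413],[[0,0,0],0.0413],[[0,0,0],0.0413],[[0,0,0],0.0413]], "claw": 0.68}}

```text
t: 35.9
eef_pos: [640.9, -147.2, 194.0]
tcp_rot: [-3.139, 0.001, 1.036]
ft_force: [0.1, 0.3, -0.1]
opening: 0.678
grip_force: 0.0
```

Emit:
{"api": "arm_command", "payload": {"rows": [[[0,0,0.1],0.0413],[[0,0,0.1],0.0413],[[0,0,0.1],0.0413],[[0,0,0.1],0.0413],[[0,0,0],0]]}}

```text
t: 36.4
eef_pos: [639.3, -146.7, 91.2]
tcp_rot: [-3.136, 0.005, 0.521]
ft_force: [0.3, 0.3, 0.7]
opening: 0.679
grip_force: 0.0
```

Emit:
{"api": "arm_command", "payload": {"rows": [[[0,0,0],0],[[0,0,0],0],[[0,0,0],0],[[0,0,0],0],[[0,0,0],0]]}}

```text
t: 36.9
eef_pos: [641.5, -147.4, 96.3]
tcp_rot: [3.141, -0.001, 0.523]
ft_force: [-0.4, 0.8, -0.5]
opening: 0.679
grip_force: 0.0
```

```bash
python3 -c "
from h import *
go(640.9,-146.4,16)
snap('side'); print(rect('side',(641,-147),38,40,56))"
```

```text
from [ 641.5 -147.4   96.3] yaw 0.5233 units [-1.00e-04 -4.70e-03  3.21e-01] mm 80
[640.2, -144.7, 39.9, 46.9, 29.3, 47.7, 224.0]
```

Emit:
{"api": "arm_command", "payload": {"rows": [[[0,-0.0035,0.14],0],[[0,0,0.14],0],[[0,0,0.041],0],[[0,0,0],0],[[0,0,0],0]]}}

```text
t: 37.45
eef_pos: [641.6, -146.8, 16.6]
tcp_rot: [3.14, -0.001, 0.523]
ft_force: [0.5, -0.5, 0.6]
opening: 0.677
grip_force: 0.0
```

Emit:
{"api": "arm_command", "payload": {"rows": [[[0,0,0],0],[[0,0,0],0],[[0,0,0],0],[[0,0,0],0],[[0,0,0],0]], "claw": 0}}

```text
t: 37.95
eef_pos: [641.1, -146.6, 16.0]
tcp_rot: [3.141, -0.0, 0.523]
ft_force: [-0.9, 0.9, 6.6]
opening: 0.42
grip_force: 30.0
```

Emit:
{"api": "arm_command", "payload": {"rows": [[[0,0,0],0],[[0,0,-0.12],0],[[0,0,-0.16],0],[[0,0,-0.16],0],[[0,0,-0.1],0]]}}

```text
t: 38.45
eef_pos: [641.3, -146.7, 153.1]
tcp_rot: [3.14, -0.001, 0.523]
ft_force: [0.2, -1.0, -0.8]
opening: 0.417
grip_force: 30.0
```

Emit:
{"api": "arm_command", "payload": {"rows": [[[0,0,0],-0.04],[[0,0,0],-0.04],[[0,0,0],-0.04],[[0,0,0],-0.04],[[0,0,0],-0.04]]}}

```text
t: 38.95
eef_pos: [640.7, -146.5, 150.0]
tcp_rot: [-3.141, 0.0, 1.156]
ft_force: [0.4, -0.6, -2.5]
opening: 0.419
grip_force: 30.0
```

Emit:
{"api": "arm_command", "payload": {"rows": [[[0,0,0],-0.04],[[0,0,0],-0.04],[[0,0,0],-0.04],[[0,0,0],-0.0405],[[0,0,0],0]]}}

```text
t: 39.45
eef_pos: [640.7, -146.5, 150.0]
tcp_rot: [-3.141, -0.0, 1.657]
ft_force: [0.5, 0.6, -1.9]
opening: 0.421
grip_force: 30.0
```

```bash
python3 -c "
from h import *
go(*t2w(0,-60),150)"
```

```text
from [ 640.7 -146.5  150. ] yaw 1.6571 units [ 1.2252 -0.589  -0.    ] mm 340
```

Emit:
{"api": "arm_command", "payload": {"rows": [[[0.1225,-0.059,0],0],[[0.1225,-0.059,0],0],[[0.1225,-0.059,0],0],[[0.1225,-0.059,0],0],[[0.1225,-0.059,0],0]]}}

```text
t: 39.95
eef_pos: [553.6, 0.8, 150.3]
tcp_rot: [-3.141, -0.0, 1.651]
ft_force: [0.2, 0.6, -2.1]
opening: 0.418
grip_force: 30.0
```

Emit:
{"api": "arm_command", "payload": {"rows": [[[0.1225,-0.059,0],0],[[0.1225,-0.059,0],0],[[0.1225,-0.059,0],0],[[0.1225,-0.059,0],0],[[0.1225,-0.059,0],0]]}}

```text
t: 40.45
eef_pos: [467.3, 147.1, 150.4]
tcp_rot: [3.141, 0.0, 1.651]
ft_force: [0.8, 0.4, -1.6]
opening: 0.415
grip_force: 30.0
```

Emit:
{"api": "arm_command", "payload": {"rows": [[[0,0,0.16],0],[[0,0,0.16],0],[[0,0,0],0],[[0,0,0],0],[[0,0,0],0]]}}

```text
t: 40.95
eef_pos: [469.0, 146.1, 71.9]
tcp_rot: [3.139, -0.0, 1.654]
ft_force: [-0.4, 1.0, -2.2]
opening: 0.421
grip_force: 30.0
```

Emit:
{"api": "arm_command", "payload": {"rows": [[[0,0,0.08],0],[[0,0,0.05],0],[[0,0,0],0],[[0,0,0],0],[[0,0,0],0]]}}

```text
t: 41.45
eef_pos: [468.8, 146.2, 39.1]
tcp_rot: [3.14, -0.0, 1.655]
ft_force: [-0.2, 0.5, -1.7]
opening: 0.417
grip_force: 30.0
```

```bash
python3 -c "
from h import *
go(*t2w(0,-60),24)
for n in('side','top'):
  im,d=snap(n); c=state()['eef_pos']; print(n,rect(n,c,27,58,75))
im=np.load('side.npz')['im']; u,v=map(int,w2p('side',(468,146,40))); cv2.imwrite('pics/c4.png',cv2.resize(im[v-50:v+50,u-60:u+60],(600,500),interpolation=2)[...,::-1])"
```

```text
from [468.8 146.2  39.1] yaw 1.6549 units [-0.0006 -0.0048  0.0605] mm 15
side [470.9, 156.5, 33.7, 46.8, -30.0, 70.5, 320.0]
top None
```

View pics/c4.png

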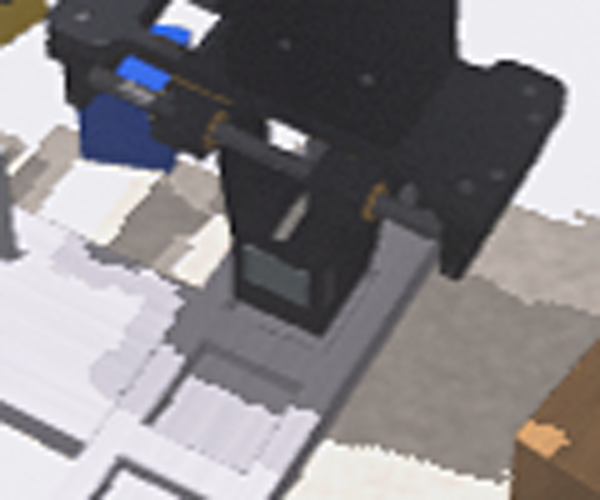

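The cell's glass faces the lamp and it hangs just over bay0. Inserting.

Emit:
{"api": "arm_command", "payload": {"rows": [[[-0.001,-0.003,0],0],[[0,0,0.016],0],[[0,0,0.016],0],[[0,0,0.016],0],[[0,0,0],0]]}}

```text
t: 42.05
eef_pos: [467.1, 145.8, 25.1]
tcp_rot: [-3.14, 0.0, 1.655]
ft_force: [0.4, 0.1, -2.6]
opening: 0.417
grip_force: 30.0
```

Emit:
{"api": "arm_command", "payload": {"rows": [[[0,0,0.008],0],[[0,0,0.004],0],[[0,0,0.0],0],[[0,0,0.0],0],[[0,0,0],0]]}}

```text
t: 42.55
eef_pos: [467.4, 145.8, 23.9]
tcp_rot: [3.141, 0.0, 1.655]
ft_force: [-4.7, -1.3, 18.1]
opening: 0.418
grip_force: 30.0
```

Emit:
{"api": "arm_command", "payload": {"rows": [[[0,0,-0.006],0],[[0,0,0],0],[[0,0,0],0],[[0,0,0],0],[[0,0,-0.05],0]], "claw": 0.68}}

```text
t: 43.05
eef_pos: [466.8, 145.7, 35.9]
tcp_rot: [-3.139, 0.0, 1.655]
ft_force: [0.5, -0.9, 0.2]
opening: 0.675
grip_force: 0.0
```

Emit:
{"api": "arm_command", "payload": {"rows": [[[0,0,-0.16],0],[[0,0,-0.16],0],[[0,0,-0.16],0],[[0,0,0],0],[[0,0,0],0]]}}

```text
t: 43.55
eef_pos: [467.5, 145.8, 157.2]
tcp_rot: [3.14, -0.0, 1.655]
ft_force: [-0.7, -0.1, -0.5]
opening: 0.681
grip_force: 0.0
```

```bash
python3 -c "
from h import *
for n in('side','top'):
  im,d=snap(n); print(n,'c in bay',rect(n,t2w(0,-60),36,48,62),'cA',rect(n,(436.4,-193),60,40,56))
  for r in models.mark_of(n,'cell0')[:4]: print(np.round(r['position']),round(r['confidence'],2))
go(436.4,-192.8,150)"
```

```text
side c in bay [466.3, 146.6, 40.3, 44.0, 3.7, 55.6, 412.0] cA [435.8, -191.5, 39.9, 45.2, 23.6, 47.7, 250.0]
[ 433. -195.   -2.] 0.66
[468. 142.  12.] 0.6
top c in bay [467.7, 136.3, 40.1, 23.2, 5.4, 57.0, 173.0] cA [436.3, -193.4, 39.9, 40.2, 23.6, 48.4, 295.0]
[ 437. -191.   -2.] 0.84
[471. 147.   8.] 0.55
from [466.9 145.7 155.6] yaw 1.6552 units [-1.3389 -0.2357  0.0224] mm 340
```

Emit:
{"api": "arm_command", "payload": {"rows": [[[-0.134,-0.0236,0],0],[[-0.134,-0.0236,0],0],[[-0.134,-0.0236,0],0],[[-0.134,-0.0236,0],0],[[-0.134,-0.0236,0],0]], "claw": 0.6}}

```text
t: 44.25
eef_pos: [451.5, -24.8, 155.9]
tcp_rot: [-3.14, -0.0, 1.655]
ft_force: [0.1, -0.7, -1.3]
opening: 0.598
grip_force: 0.0
```

Emit:
{"api": "arm_command", "payload": {"rows": [[[-0.134,-0.0236,0],0],[[-0.134,-0.0236,0],0],[[-0.134,-0.0236,0],0],[[-0.134,-0.0236,0],0],[[-0.134,-0.0236,0],0]]}}

```text
t: 44.75
eef_pos: [436.3, -194.2, 155.9]
tcp_rot: [-3.14, -0.001, 1.655]
ft_force: [0.9, 0.2, -0.1]
opening: 0.598
grip_force: 0.0
```

Emit:
{"api": "arm_command", "payload": {"rows": [[[0,0,0.1],-0.035],[[0,0,0.1],-0.035],[[0,0,0],-0.035],[[0,0,0],0],[[0,0,0],0]]}}

```text
t: 45.25
eef_pos: [436.8, -192.9, 106.5]
tcp_rot: [-3.141, -0.001, 1.982]
ft_force: [-0.3, 0.5, 0.5]
opening: 0.599
grip_force: 0.0
```

```bash
python3 -c "
from h import *
go(436.3,-192.8,16)
n='side'; snap(n); print(rect(n,(436.4,-193),38,40,56))"
```

```text
from [ 436.8 -192.9  106.5] yaw 1.9819 units [ 0.0013 -0.0017  0.3619] mm 90
[436.1, -191.9, 40.5, 43.9, 22.0, 48.0, 251.0]
```

Descend, grip, lift, turn back.

Emit:
{"api": "arm_command", "payload": {"rows": [[[0,-0.001,0.16],0],[[0,0,0.16],0],[[0,0,0.042],0],[[0,0,0],0],[[0,0,0],0]]}}

```text
t: 45.8
eef_pos: [437.2, -193.3, 17.5]
tcp_rot: [3.141, 0.001, 1.985]
ft_force: [0.1, 0.3, 0.6]
opening: 0.605
grip_force: 0.0
```

Emit:
{"api": "arm_command", "payload": {"rows": [[[0,0,0],0],[[0,0,0],0],[[0,0,0],0],[[0,0,0],0],[[0,0,0],0]], "claw": 0}}

```text
t: 46.3
eef_pos: [437.1, -193.3, 17.3]
tcp_rot: [3.141, 0.001, 1.985]
ft_force: [-1.1, 0.7, 9.5]
opening: 0.421
grip_force: 30.0
```

Emit:
{"api": "arm_command", "payload": {"rows": [[[0,0,0],0],[[0,0,-0.12],0],[[0,0,-0.16],0],[[0,0,-0.16],0],[[0,0,-0.1],0]]}}

```text
t: 46.8
eef_pos: [436.9, -193.2, 154.2]
tcp_rot: [3.14, 0.002, 1.985]
ft_force: [1.6, 0.6, -2.2]
opening: 0.417
grip_force: 30.0
```

Emit:
{"api": "arm_command", "payload": {"rows": [[[0,0,0],0.035],[[0,0,0],0.035],[[0,0,0],0.034],[[0,0,0],0],[[0,0,0],0]]}}

```text
t: 47.3
eef_pos: [436.5, -193.0, 151.5]
tcp_rot: [-3.142, 0.0, 1.661]
ft_force: [-0.1, 1.0, -1.6]
opening: 0.419
grip_force: 30.0
```

```bash
python3 -c "
from h import *
go(*t2w(0,60),150)"
```

```text
from [ 436.5 -193.   151.5] yaw 1.6614 units [1.8189 0.2491 0.0059] mm 459
```

Emit:
{"api": "arm_command", "payload": {"rows": [[[0.14,0.0192,0],0],[[0.14,0.0192,0],0],[[0.14,0.0192,0],0],[[0.14,0.0192,0],0],[[0.14,0.0192,0],0]]}}

```text
t: 47.8
eef_pos: [445.1, -15.3, 151.4]
tcp_rot: [-3.142, 0.0, 1.661]
ft_force: [1.6, 0.1, -2.2]
opening: 0.418
grip_force: 30.0
```

Emit:
{"api": "arm_command", "payload": {"rows": [[[0.14,0.0192,0],0],[[0.14,0.0192,0],0],[[0.14,0.0192,0],0],[[0.14,0.0192,0],0],[[0.14,0.0192,0],0]]}}

```text
t: 48.3
eef_pos: [453.6, 161.3, 151.4]
tcp_rot: [-3.142, 0.0, 1.661]
ft_force: [0.6, -0.9, -1.1]
opening: 0.419
grip_force: 30.0
```

Emit:
{"api": "arm_command", "payload": {"rows": [[[0.14,0.0192,0],0],[[0.14,0.0192,0],0],[[0.139,0.0192,0],0],[[0,0,0],0.001],[[0,0,0],0]]}}

```text
t: 48.8
eef_pos: [458.6, 265.7, 151.0]
tcp_rot: [-3.141, 0.0, 1.659]
ft_force: [-0.1, -0.7, -2.2]
opening: 0.419
grip_force: 30.0
```

Emit:
{"api": "arm_command", "payload": {"rows": [[[0,0,0.16],0],[[0,0,0.16],0],[[0,0,0.13],0],[[0,0,0],0],[[0,0,0],0]]}}

```text
t: 49.3
eef_pos: [459.3, 264.7, 39.3]
tcp_rot: [-3.141, 0.0, 1.655]
ft_force: [0.1, -0.4, -1.2]
opening: 0.42
grip_force: 30.0
```

```bash
python3 -c "
from h import *
go(*t2w(0,60),25)"
```

```text
from [459.3 264.7  39.3] yaw 1.655 units [ 0.0039 -0.0072  0.0573] mm 14
```

Emit:
{"api": "arm_command", "payload": {"rows": [[[0.001,-0.0065,0],0],[[0,0,0.016],0],[[0,0,0.016],0],[[0,0,0.014],0],[[0,0,0],0]]}}

```text
t: 49.8
eef_pos: [457.3, 265.5, 27.1]
tcp_rot: [-3.141, 0.0, 1.655]
ft_force: [0.8, 0.2, -1.3]
opening: 0.416
grip_force: 30.0
```

Emit:
{"api": "arm_command", "payload": {"rows": [[[0,0,0.008],0],[[0,0,0.002],0],[[0,0,0.0],0],[[0,0,0.0],0],[[0,0,0],0]]}}

```text
t: 50.3
eef_pos: [457.4, 265.6, 25.3]
tcp_rot: [3.141, -0.0, 1.655]
ft_force: [-1.2, -1.3, 6.5]
opening: 0.421
grip_force: 30.0
```

Emit:
{"api": "arm_command", "payload": {"rows": [[[0,0,-0.003],0],[[0,0,0],0],[[0,0,0],0],[[0,0,0],0],[[0,0,-0.05],0]], "claw": 0.6}}

```text
t: 50.8
eef_pos: [456.7, 265.2, 37.4]
tcp_rot: [-3.139, 0.001, 1.655]
ft_force: [0.1, 0.5, 0.2]
opening: 0.597
grip_force: 0.0
```

Emit:
{"api": "arm_command", "payload": {"rows": [[[0,0,-0.18],0],[[0,0,-0.18],0],[[0,0,-0.18],0],[[0,0,-0.18],0],[[0,0,-0.18],0]]}}

```text
t: 51.3
eef_pos: [456.8, 265.3, 266.1]
tcp_rot: [3.141, -0.0, 1.655]
ft_force: [0.3, -0.3, -0.6]
opening: 0.6
grip_force: 0.0
```

Emit:
{"api": "arm_command", "payload": {"rows": [[[-0.1,0,-0.12],0],[[-0.15,0,0],0],[[-0.15,0,0],0],[[0,0,0],0],[[0,0,0],0]]}}

```text
t: 51.8
eef_pos: [465.7, 165.4, 293.9]
tcp_rot: [3.141, -0.0, 1.653]
ft_force: [-0.5, 0.7, -0.4]
opening: 0.598
grip_force: 0.0
```

```bash
python3 - <<'E'
from h import *
for n in('side','top'):
  im,d=snap(n,n+'4.png'); P=cloud(n,d)
  print(n,[rect(n,t2w(0,k),34,47,63) for k in(-60,60)])
  hsv=cv2.cvtColor(im,cv2.COLOR_RGB2HSV); m=((hsv[...,0]<8)|(hsv[...,0]>172))&(hsv[...,1]>150)&(hsv[...,2]>80)&(P[...,1]>80)&(P[...,1]<280)&(P[...,2]>180)&(d>0)
  Q=P[m]
  if len(Q): print(len(Q),w2t(np.median(Q,0)),np.percentile(Q[:,2],[5,50,95]).round(1))
  for l in('clamp_grip','cell0'):
    for r in models.mark_of(n,l)[:3]: print(l,np.round(r['position']),w2t(r['position']).round(1),round(r['confidence'],2))
q=1.748; print(120-170*np.cos(q)+5*np.sin(q),72+170*np.sin(q)+5*np.cos(q))
go(*t2w(154.9,-40),300)
E
```

```text
side [[466.1, 147.0, 40.5, 42.8, 4.8, 55.5, 420.0], [455.3, 267.1, 40.9, 42.5, 4.3, 55.6, 520.0]]
424 [153.53153415   0.94048459] [241.  244.7 247. ]
clamp_grip [624. 181. 235.] [158.5 -38. ] 0.86
cell0 [469. 146.   9.] [  1.2 -59.7] 0.66
cell0 [ 542. -310.    6.] [  35.6 -520.9] 0.64
cell0 [ 367. -192.    1.] [-129.2 -388.5] 0.62
top [[466.8, 145.2, 40.4, 40.7, 5.2, 56.8, 309.0], None]
285 [152.86539761 -22.34203707] [242.  246.2 496.2]
clamp_grip [621. 184. 239.] [156.2 -34.8] 0.85
clamp_grip [ 539. -311.    6.] [  31.8 -521.4] 0.44
cell0 [471. 146.   7.] [  3.1 -60.2] 0.68
154.88891621175623 238.45649138909857
from [465.6 166.6 293. ] yaw 1.6564 units [-0.0031  0.6204 -0.028 ] mm 155
```

View pics/side4.png

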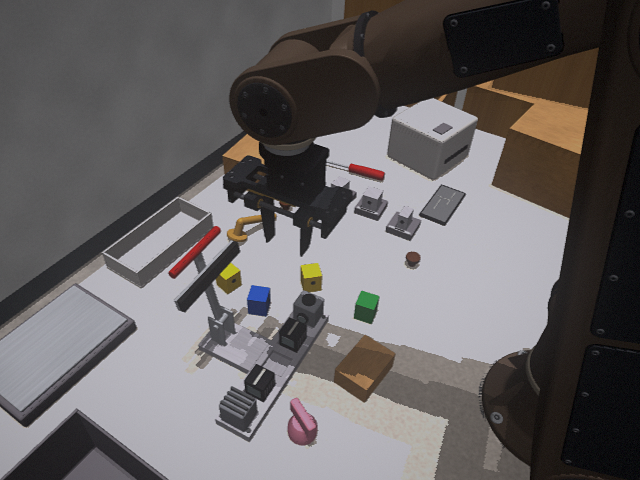

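The side view shows both cells in their bays (293,333) and (260,380), glass toward the lamp, blocks home at (341,187), (371,203) and (404,222), and the clamp up. Now I bring the clamp down.

Emit:
{"api": "arm_command", "payload": {"rows": [[[-0.001,0.124,-0.028],0],[[-0.001,0.124,0],0],[[-0.001,0.124,0],0],[[0,0.124,0],0],[[0,0.124,0],0]]}}

```text
t: 52.6
eef_pos: [621.4, 178.9, 299.8]
tcp_rot: [-3.141, 0.0, 1.656]
ft_force: [0.7, 0.1, -0.4]
opening: 0.599
grip_force: 0.0
```

Emit:
{"api": "arm_command", "payload": {"rows": [[[0,0,0],0],[[0,0,0.12],0],[[0,0,0.1],0],[[0,0,0],0],[[0,0,0],0]]}}

```text
t: 53.1
eef_pos: [620.1, 178.6, 245.7]
tcp_rot: [-3.141, 0.0, 1.656]
ft_force: [-0.4, 0.8, -0.3]
opening: 0.604
grip_force: 0.0
```

```bash
python3 -c "
from h import *
go(*t2w(154.2,-40),219.5)"
```

```text
from [620.1 178.6 245.7] yaw 1.6557 units [ 0.0019 -0.0022  0.1048] mm 26
```

Emit:
{"api": "arm_command", "payload": {"rows": [[[0,-0.002,0.06],0],[[0,0,0.045],0],[[0,0,0],0],[[0,0,0],0],[[0,0,0],0]]}}

```text
t: 53.6
eef_pos: [620.1, 178.2, 219.8]
tcp_rot: [3.14, -0.0, 1.655]
ft_force: [0.1, 0.4, -0.2]
opening: 0.601
grip_force: 0.0
```

Emit:
{"api": "arm_command", "payload": {"rows": [[[0,0,0],0],[[0,0,0],0],[[0,0,0],0],[[0,0,0],0],[[0,0,0],0]], "claw": 0}}

```text
t: 54.1
eef_pos: [619.8, 178.2, 218.9]
tcp_rot: [3.142, 0.0, 1.655]
ft_force: [-0.2, 0.1, -0.3]
opening: 0.235
grip_force: 0.0
```

Emit:
{"api": "arm_command", "payload": {"rows": [[[0,0,0],0],[[0,0,0],0],[[0,0,0],0],[[0,0,0],0],[[0,0,0],0]]}}

```text
t: 54.6
eef_pos: [620.2, 178.2, 219.2]
tcp_rot: [3.14, 0.0, 1.655]
ft_force: [5.0, -0.3, 3.7]
opening: 0.159
grip_force: 30.0
```

```bash
python3 -c "
from h import *
p=state()['eef_pos']; x=w2t(p)[0]; print(x,w2t(p)[1],p[2],state()['opening'])
q=np.linspace(1.748,0.07,13)
X=120-170*np.cos(q)+5*np.sin(q); Z=72+170*np.sin(q)+5*np.cos(q)-18
print(np.c_[np.diff(X),-np.diff(Z)].round(2)/250)"
```

```text
154.78370686238608 -40.88548102985287 219.22901346238191 0.1588644389406367
[[-0.09416 -0.01296]
 [-0.09504  0.00028]
 [-0.09408  0.01356]
 [-0.09128  0.02652]
 [-0.08668  0.039  ]
 [-0.0804   0.05068]
 [-0.07256  0.0614 ]
 [-0.06328  0.07092]
 [-0.0528   0.07904]
 [-0.04124  0.08564]
 [-0.02892  0.09056]
 [-0.016    0.09368]]
```

Emit:
{"api": "arm_command", "payload": {"rows": [[[0,-0.094,-0.013],0],[[0,-0.095,0.0003],0],[[0,-0.094,0.0136],0],[[0,-0.0913,0.0265],0],[[0,-0.0867,0.039],0]]}}

```text
t: 55.1
eef_pos: [504.4, 168.7, 202.5]
tcp_rot: [3.14, -0.001, 1.655]
ft_force: [6.7, 3.4, -7.2]
opening: 0.16
grip_force: 30.0
```

Emit:
{"api": "arm_command", "payload": {"rows": [[[0,-0.0804,0.0507],0],[[0,-0.0726,0.0614],0],[[0,-0.0633,0.0709],0],[[0,-0.0528,0.079],0],[[0,-0.0412,0.0856],0]]}}

```text
t: 55.6
eef_pos: [428.1, 162.2, 115.3]
tcp_rot: [3.138, -0.001, 1.655]
ft_force: [13.6, 2.6, -2.2]
opening: 0.161
grip_force: 30.0
```

Emit:
{"api": "arm_command", "payload": {"rows": [[[0,-0.0289,0.0906],0],[[0,-0.012,0.06],0],[[0,0,0],0],[[0,0,0],0],[[0,0,0],0]]}}

```text
t: 56.1
eef_pos: [418.6, 161.4, 77.5]
tcp_rot: [3.14, -0.0, 1.655]
ft_force: [8.7, 4.0, -5.9]
opening: 0.163
grip_force: 30.0
```

```bash
python3 -c "
from h import *
p=state()['eef_pos']; print(w2t(p),p[2])
for q in (.2,.15,.1,.05,0): print(q,120-170*np.cos(q)+5*np.sin(q),72+170*np.sin(q)+5*np.cos(q)-19)"
```

```text
[-47.5275022  -40.41009352] 77.50633894667378
0.2 -45.61797157903577 91.67411912436661
0.15 -47.343892586759196 83.34833791019207
0.1 -48.651541014030244 74.94670165635092
0.05 -49.537648420790866 66.49021007799014
0 -50.0 58.0
```

Emit:
{"api": "arm_command", "payload": {"rows": [[[0,-0.003,0.02],0],[[0,-0.002,0.016],0],[[0,-0.002,0.014],0],[[0,0,0],0],[[0,0,0],0]]}}

```text
t: 56.6
eef_pos: [417.6, 161.3, 65.3]
tcp_rot: [3.138, -0.001, 1.655]
ft_force: [8.5, 2.0, -2.9]
opening: 0.161
grip_force: 30.0
```

Emit:
{"api": "arm_command", "payload": {"rows": [[[0,0,0.01],0],[[0,0,0.008],0],[[0,0,0],0],[[0,0,0],0],[[0,0,0],0]]}}

```text
t: 57.1
eef_pos: [417.5, 161.3, 62.0]
tcp_rot: [3.137, -0.001, 1.655]
ft_force: [4.8, 2.2, 18.4]
opening: 0.162
grip_force: 30.0
```

Emit:
{"api": "arm_command", "payload": {"rows": [[[0,0,0.004],0],[[0,0,0],0],[[0,0,0],0],[[0,0,0],0],[[0,0,0],0]]}}

```text
t: 57.6
eef_pos: [417.5, 161.3, 61.7]
tcp_rot: [3.136, -0.001, 1.655]
ft_force: [2.1, 0.8, 32.8]
opening: 0.161
grip_force: 30.0
```

Emit:
{"api": "arm_command", "payload": {"rows": [[[0,0,0],0],[[0,0,0],0],[[0,0,0],0],[[0,0,0],0],[[0,0,0],0]], "claw": 0.3}}

```text
t: 58.1
eef_pos: [415.5, 160.8, 59.5]
tcp_rot: [-3.141, 0.0, 1.655]
ft_force: [0.7, -0.4, 1.0]
opening: 0.295
grip_force: 0.0
```

```bash
python3 - <<'E'
from h import *
im,d=snap('side'); P=cloud('side',d)
hsv=cv2.cvtColor(im,cv2.COLOR_RGB2HSV); m=((hsv[...,0]<8)|(hsv[...,0]>172))&(hsv[...,1]>150)&(hsv[...,2]>80)&(P[...,1]>80)&(P[...,1]<280)&(P[...,2]>40)&(d>0)
Q=P[m]; print(len(Q),w2t(np.median(Q,0)),np.percentile(Q[:,2],[5,50,95]).round(1), state()['eef_pos'],state()['opening'],state()['ft_force'])
E
```

```text
335 [-49.92989793  24.2840568 ] [80.3 83.6 86.5] [415.54934233 160.83863523  59.49000861] 0.3026887822207252 [-0.39747177 -0.04045131  0.2253799 ]
```

Emit:
{"api": "arm_command", "payload": {"rows": [[[0,0,-0.08],0],[[0,0,-0.16],0],[[0,0,-0.18],0],[[0,0,-0.18],0],[[0,0,-0.18],0]]}}

```text
t: 58.65
eef_pos: [415.2, 160.8, 256.6]
tcp_rot: [-3.141, 0.0, 1.655]
ft_force: [0.7, -0.2, -0.8]
opening: 0.299
grip_force: 0.0
```

Emit:
{"api": "arm_command", "payload": {"rows": [[[-0.18,0.05,0],0],[[-0.18,0.05,0],0],[[-0.18,0.05,0],0],[[-0.18,0.05,0],0],[[-0.18,0.05,0],0]]}}

```text
t: 59.15
eef_pos: [497.2, -59.9, 254.7]
tcp_rot: [-3.141, -0.0, 1.655]
ft_force: [0.7, 0.0, -0.6]
opening: 0.302
grip_force: 0.0
```

Emit:
{"api": "arm_command", "payload": {"rows": [[[-0.18,0.05,0],0],[[0,0,0],0],[[0,0,0],0],[[0,0,0],0],[[0,0,0],0]]}}

```text
t: 59.65
eef_pos: [513.0, -100.7, 254.9]
tcp_rot: [-3.142, -0.0, 1.657]
ft_force: [-0.4, 0.1, -0.2]
opening: 0.303
grip_force: 0.0
```

```bash
python3 - <<'E'
from h import *
for n in('side','top'):
  im,d=snap(n); P=cloud(n,d)
  hsv=cv2.cvtColor(im,cv2.COLOR_RGB2HSV); m=((hsv[...,0]<8)|(hsv[...,0]>172))&(hsv[...,1]>150)&(hsv[...,2]>80)&(P[...,1]>80)&(P[...,1]<280)&(P[...,2]>40)&(d>0)
  Q=P[m]; print(n,len(Q),np.percentile(Q[:,2],[50,95]).round(1))
  for k in(-60,60): print(rect(n,t2w(0,k),30,47,60))
  for c in((440,-293),(540.4,-312),(630,-303)): print('blk',rect(n,c,34,46,64))
im=np.load('side.npz')['im']; cv2.imwrite('pics/c5.png',cv2.resize(im[170:450,180:440],(650,600)[:2],interpolation=2)[...,::-1])
E
```

```text
side 464 [83.4 86.5]
[451.5, 146.1, 12.5, 45.4, 2.5, 55.6, 134.0]
[446.4, 271.1, 55.1, 33.7, -28.1, 55.3, 218.0]
blk [438.8, -290.8, 24.8, 46.5, 5.3, 55.0, 144.0]
blk [539.5, -311.4, 40.1, 44.8, 7.3, 55.4, 210.0]
blk [628.5, -301.9, 45.5, 35.4, -5.4, 54.9, 176.0]
top 327 [84.5 88.3]
[466.5, 148.1, 41.6, 49.2, 1.3, 56.3, 111.0]
[455.8, 263.3, 40.4, 44.7, 4.7, 56.4, 105.0]
blk [439.0, -293.3, 24.1, 41.1, 4.9, 56.6, 187.0]
blk [539.8, -312.5, 40.5, 41.1, 7.5, 56.6, 303.0]
blk [629.5, -304.2, 40.8, 32.8, -3.2, 56.3, 239.0]
```

View pics/c5.png

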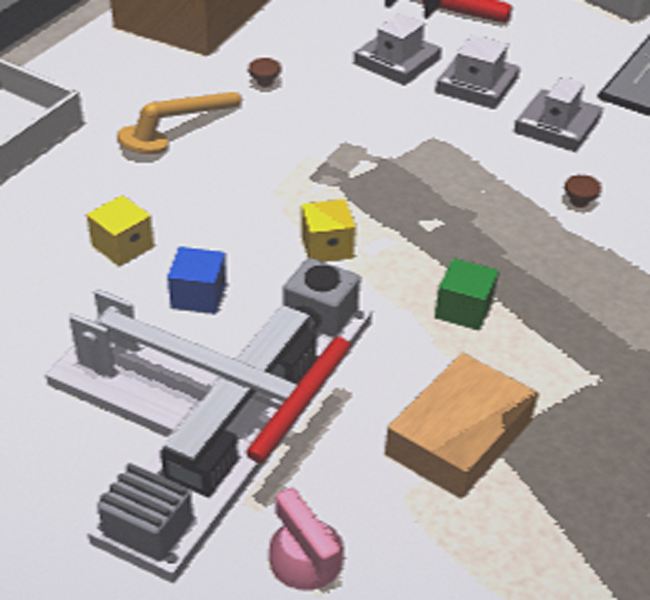

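The clamp is level with its pad on both cells, glass toward the lamp, the blocks are home and the bystanders are untouched. Handing in.

```bash
python3 -c "
from h import *
print(env.job_done())"
```

```text
the job is handed in; nothing more can be done
None
```

I handed the job in: all three setting blocks are home in their own slots, both cells are seated in tester bays with their clear faces along the light path, and the clamp pad lies on them. The hand-in call returned no verdict.

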